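# Set a guide shaft flush in a vee rest with a square

### The arm

A 6-joint arm with a two-finger parallel gripper is mounted at the origin on a cart in front of the work surface, level with it; the furniture and walls round the work are solid. World frame = base frame: x ahead of the robot, y to its left, z up, the work surface at z = 0. Lengths are in m, angles in rad, forces in N, time in s.
With the tool pointing down it reaches from about 0.4 to 0.925 m from the base axis. Payload 12.5 kg.
Tool frame: the origin (TCP) lies on the centre line of the jaws, within the pads' length; the fingertips stand 8 mm ahead of it and the grasp point (between the pads) lies 11 mm behind it; z points along the fingers, x is the direction in which the jaws open and shut, and the axes are right-handed (so a half turn about z gives the same grasp; the last joint's range is limited). The gripper opens to 95 mm and grips with 3 to 60 N. Pads are 20 mm wide; open, the fingers measure 119 mm over their backs; the gripper's body (75 mm by 180 mm) begins 59 mm behind the grasp point.
Start: joints at [-0.106, 0.491, 1.559, -0, 1.092, -0.106], TCP at [0.625, 0, 0.201] pointing down, gripper open.
Joint ranges: [-3.1, 3.1], [-0.84, 2.19], [0.05, 2.79], [-1.13, 4.28], [0.06, 2.93], [-2.69, 2.69]. Speed limits (rad/s): [2.22, 2.22, 2.79, 3.14, 3.14, 3.14].

### API

Orientations are given as a unit quaternion [x, y, z, w].
In Python, from rig import robot gives the robot as it stands.
- The arm moves only by the shell command python3 -m creep 'ROWS'. ROWS is JSON, a list of rows, each a list of 3 entries, a list of its own where there are three numbers: the gripper command: -1 is fully open, 1 is shut, values between are in proportion, then the shift along the tool's x, y, z in cm, then the turn, a rotation vector about the tool's x, y, z in rad. In form: [[claw, [tx, ty, tz], [wx, wy, wz]], ...]. A call has 1 to 10 rows; each row shifts and turns the commanded pose from where the row before left it, along the tool's axes as they then stand; what a row does not reach is not made up. A row lasts 1/8 s, in which the tool goes at most 62.5 mm and 10.7 degrees, less where a joint would pass 70% of its speed; a pose out of reach is approached as far as the arm can. A call is refused whole if a number of a shift passes 6.25 or a number of a turn 0.188, either way. A call with a gripper value outside its range is refused whole. The fingers move at their own pace and stop on an object; the grip force is fixed at half the most. Time passes only in rows, so rows that do not move let the fingers close. It gives the time, the measured TCP pose, the force and the opening at its end, in the units of the state.
- robot.observe(): the state, without advancing time (a new reading comes with each control period).
- robot.camera(name): name is "scene" or "side" or "wrist"; returns a dict with "color" (400x640x3 uint8, red, green, blue), "fovy" (degrees; the focal length in pixels is half the picture's height over the tangent of half this angle, whatever the lens; pixels are square), "cx", "cy" (the principal point, pixels), "eye" and "orientation" of the camera in the world; the wrist camera has in their place "hand_eye" (4x4, takes a point from camera to tool coordinates, whose origin is the TCP and whose axes are the tool frame's). Camera axes: x right, y down, z forward; pixel columns grow to the right and rows downward; lengths in m; the calibration is good to about 2 mm. A picture is of the moment at which its call begins: read the wrist's pose just before it. There is no depth.
- robot.close_job(): hands the job in, once; it reports no verdict.
The state is a dict: "time": time; "joint_pos": joint angles; "joint_velocities": joint speeds; "tau": joint torques, N m; "eef_pos": TCP position; "tcp_rot": TCP orientation; "ft_force": force on the tool from outside, world axes, zero at the start; "ft_torque": the same for the moment, N m; "finger_gap": finger opening in m.
Only numpy, scipy, OpenCV 4.12 (cv2) and the standard library are available. Lean on these libraries where they do the work, as an engineer would, in place of code of your own. Each camera call takes 0.05 s, during which the arm holds its last target.

### The job

Lift the thicker of the two steel guide shafts out of the storage cradle, without letting it fall or roll away and without shifting the thin one, and lay it in both vees of the vee rest with its robot-side end standing about 10 mm proud of the front saddle. Then take the engineer's square, stand its stock on the rest's base plate and push it in until its upright blade sits flat against the front face of that saddle, hold it pressed there for a second so that the shaft's end is flush with the face, and leave the square standing there.

Things in the scene. Friction and masses are not known exactly. Their poses are not given: they have to be found in the camera images.
- shaft_center (a point): centre of the thicker guide shaft (plain steel cylinder, 26 mm diameter, 130 mm long, both ends alike, 0.2 to 0.45 kg, loose), on its axis half-way along; the axis is its x. It starts level in either groove of the cradle, axis 44 mm above the bench. Pinch it across its diameter at mid-length from above
- thin_shaft_center (a point): centre of the thinner guide shaft (steel, 18 mm diameter, 130 mm long), which lies in the other groove of the cradle, parallel to the thick one and 96 mm from it, axis to axis; its axis is x. Not to be moved
- cradle: storage cradle, fixed: aluminium base 165 (x) x 115 (y) x 8 mm, origin at the centre of its underside. Two grooves run along y at x = -48 and +48 mm; each is two open plastic vees, 14 mm thick, at y = -42 and +42 mm, so 70 mm of each shaft are free between them, 36 mm (thick shaft's axis) above the base
- rest: vee rest, fixed: steel base plate 230 (x) x 90 (y) x 10 mm, origin at the centre of its underside. Two dark steel 90 degree vee saddles on it, 52 mm wide, 38 mm high over the plate: the front one, nearer the robot, from x = -30 to -12 mm, the rear one from x = 62 to 80 mm. The vees run along x. The plate in front (x under -30 mm) is clear for the square
- datum (a point): point in the plane of the front saddle's front face, on the line of the thick shaft's axis when it lies in the vees, 38.4 mm above the plate's top (48.4 mm above the bench). x runs along the vees from front to rear saddle (roughly away from the robot), y left, z up. The thick shaft's centre is at x = 65 mm here when its end is flush, 55 mm when 10 mm proud
- front_saddle: the front saddle of the vee rest (the one nearer to the robot), fixed; its origin and axes are those of the rest
- shaft: the thicker guide shaft as a body; its origin is on its surface, 13 mm off its axis, at mid-length (use shaft_center)
- square: engineer's square: loose L-shaped aluminium piece, 0.25 kg, standing on its underside. Origin: centre of the 60 mm long underside, z up. Stock: x -30 to 18 mm, 24 mm wide (y), 34 mm high; upright blade at its front end: x 18 to 30 mm, 36 mm wide, 58 mm high. The blade's outer pressing face looks to +x, away from the robot at the start within 30 degrees
- square_grip (a point): the place to hold the square, in the middle of its stock, 27 mm above its underside, 38 mm behind the pressing face: grip across the 24 mm width (the square's y) from above. Axes as the square's
- square_face (a point): point on the outer face of the square's blade, 38.4 mm above the underside, mid-width; axes as the square's. With the square home it meets the datum point
Things that resemble listed ones, but are neither listed nor needed, are in the scene too. Several things have the shape of the square; the one meant has the colours described above.

How it is judged:
By the outcome, as a careful person would: the job done as asked, in the order asked, and still so for the second after the job is handed in, with the robot touching nothing.
It also fails if it takes over 61 s, if anything falls off the work surface, if the arm or the gripper's body presses on something with over 40 N, if the wrist force passes 120 N, or if a joint passes its speed limit or range.

## Working session

There is one attempt and no reset: what is moved stays moved. The work goes in short steps, Python scripts to look and compute and a shell command to move; the robot and the scene stay as the last step left them, time stands still between calls to the robot, and variables do not carry over. Pictures are saved under pics/ and viewed, and the job is handed in when it is done.

```bash
ls -la; mkdir -p pics; python3 - <<'E'
from rig import robot
import cv2,json
s=robot.observe();print(s)
for n in("scene","side","wrist"):
    c=robot.camera(n);cv2.imwrite(f"pics/{n}0.png",c["color"][:,:,::-1]);print(n,{k:v for k,v in c.items() if k!="color"})
E
```

```text
total 12
drwxr-xr-x  3 agent agent 4096 Dec  6 10:40 .
drwxr-xr-x 23 root  root  4096 Dec  6 10:40 ..
drwxr-xr-x  2 agent agent 4096 Dec  6 10:40 pics
{'time': 0.0, 'joint_pos': array([-1.05584697e-01,  4.91562073e-01,  1.55945328e+00,  3.12790506e-05,
        1.09170294e+00, -1.05596058e-01]), 'joint_velocities': array([-0.00044824, -0.00066934,  0.00028342,  0.00044929,  0.00133087,
        0.00018208]), 'tau': array([-9.52334158e-04, -6.12640929e+01, -2.58175153e+01,  6.92750537e-02,
        4.83079045e-02, -1.38641695e-05]), 'eef_pos': array([6.24738573e-01, 6.79696180e-05, 2.00158878e-01]), 'tcp_rot': array([ 9.99999842e-01, -1.53671461e-06, -5.58225810e-04, -7.31156840e-05]), 'ft_force': array([0.88152141, 0.46951804, 0.64023532]), 'ft_torque': array([ 0.0240711 , -0.04007559,  0.03717694]), 'finger_gap': 0.095213339001579}
scene {'fovy': 54.393746989789804, 'cx': 316.78032505924887, 'cy': 204.60816052368375, 'eye': array([ 0.06893711, -0.43773717,  0.72665045]), 'orientation': array([ 0.86054325, -0.33501419,  0.1500834 , -0.35313705])}
side {'fovy': 43.02958543434256, 'cx': 320.70848666283666, 'cy': 205.9744802677966, 'eye': array([-0.23118384,  0.23213468,  1.40935434]), 'orientation': array([-0.59054643,  0.7620611 , -0.20796915,  0.16512607])}
wrist {'fovy': 69.24485951420527, 'cx': 319.2549601002759, 'cy': 195.29400100770224, 'hand_eye': array([[ 9.99999586e-01, -8.99447850e-04, -1.41145571e-04,
         1.31422549e-03],
       [ 9.03541088e-04,  9.61338277e-01,  2.75368663e-01,
        -7.81733513e-02],
       [-1.11991112e-04, -2.75368676e-01,  9.61338691e-01,
        -1.84132266e-01],
       [ 0.00000000e+00,  0.00000000e+00,  0.00000000e+00,
         1.00000000e+00]])}
```

View pics/scene0.png

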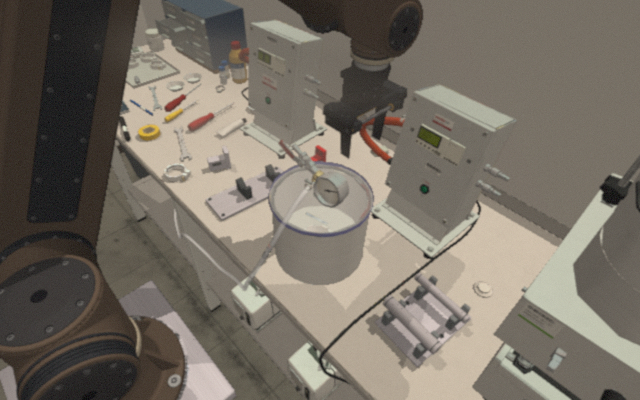

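View pics/side0.png

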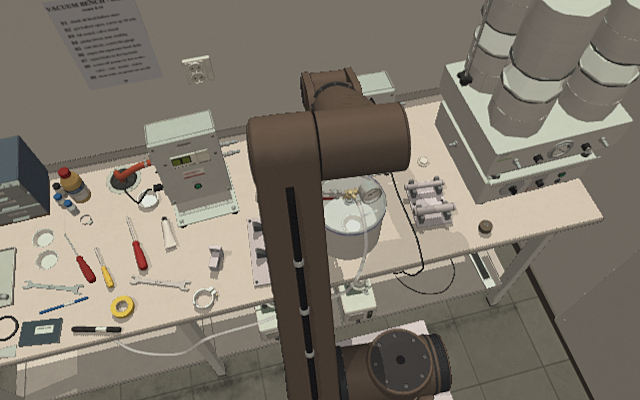

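View pics/wrist0.png

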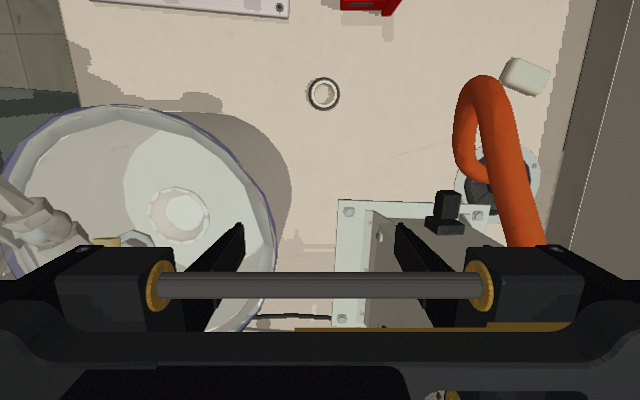

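```bash
cat > h.py <<'E'
import numpy as np,cv2
from scipy.spatial.transform import Rotation as R
from rig import robot
def cam(name,save=None):
    s=robot.observe();c=robot.camera(name)
    f=200/np.tan(np.radians(c["fovy"])/2)
    if name=="wrist":
        T=np.eye(4);T[:3,:3]=R.from_quat(s["tcp_rot"]).as_matrix();T[:3,3]=s["eef_pos"]
        M=T@c["hand_eye"]
    else:
        M=np.eye(4);M[:3,:3]=R.from_quat(c["orientation"]).as_matrix();M[:3,3]=c["eye"]
    d=dict(f=f,cx=c["cx"],cy=c["cy"],M=M,s=s,color=c["color"])
    if save:
        cv2.imwrite(f"pics/{save}.png",c["color"][:,:,::-1]);np.savez(f"pics/{save}.npz",f=f,cx=c["cx"],cy=c["cy"],M=M,color=c["color"])
    return d
def load(n): return dict(np.load(f"pics/{n}.npz"))
def ray(c,p):
    d=np.array([(p[0]-c["cx"])/c["f"],(p[1]-c["cy"])/c["f"],1.]);d=c["M"][:3,:3]@d
    return c["M"][:3,3],d/np.linalg.norm(d)
def onz(c,p,z):
    o,d=ray(c,p);return o+d*(z-o[2])/d[2]
def tri(c1,p1,c2,p2):
    o,d=ray(c1,p1);q,e=ray(c2,p2)
    A=np.stack([d,-e],1);t=np.linalg.lstsq(A,q-o,rcond=None)[0]
    a=o+d*t[0];b=q+e*t[1];return (a+b)/2,np.linalg.norm(a-b)
def proj(c,X):
    X=np.asarray(X,float);v=c["M"][:3,:3].T@(X-c["M"][:3,3]);return np.array([v[0]/v[2]*c["f"]+c["cx"],v[1]/v[2]*c["f"]+c["cy"]])
def crop(c,x0,y0,x1,y1,name,k=None):
    k=k or min(800/(x1-x0),600/(y1-y0));im=cv2.resize(c["color"][y0:y1,x0:x1,::-1],None,fx=k,fy=k,interpolation=cv2.INTER_CUBIC)
    cv2.imwrite(f"pics/{name}.png",im[:600,:800])
E
python3 - <<'E'
from h import *
a=cam("scene","sc1");b=cam("side","sd1")
crop(a,190,130,350,230,"sc1a",5);crop(a,360,250,520,370,"sc1b",5);crop(b,180,220,300,310,"sd1a",6);crop(b,390,150,510,240,"sd1b",6)
E
```

```text
(no output)
```

View pics/sc1a.png

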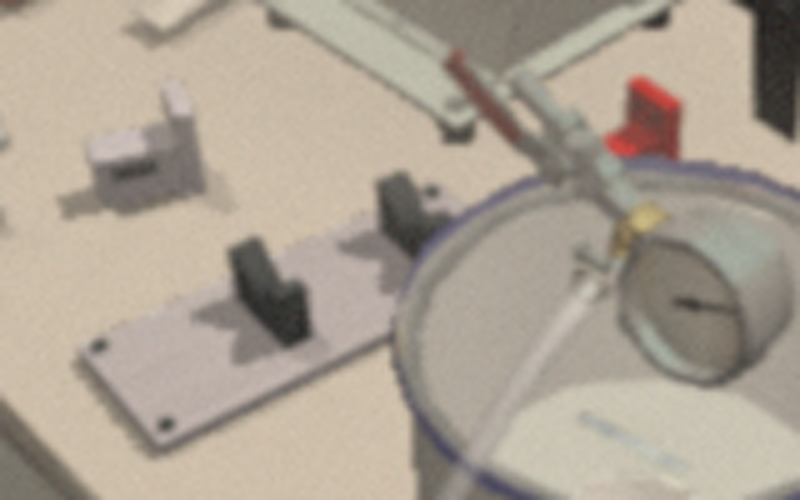

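View pics/sc1b.png

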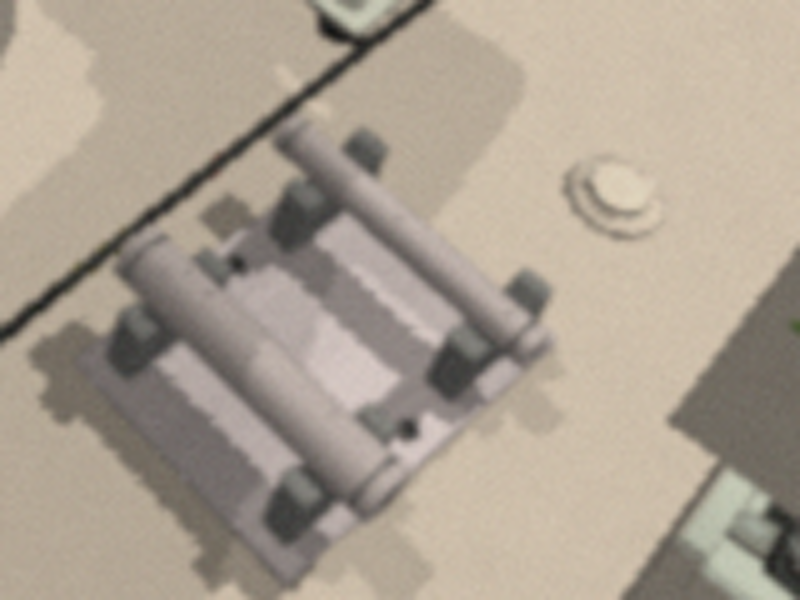

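View pics/sd1a.png

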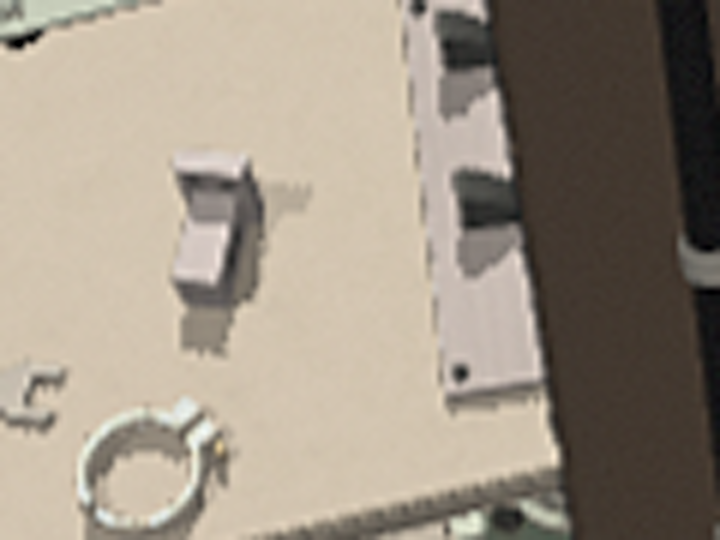

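View pics/sd1b.png

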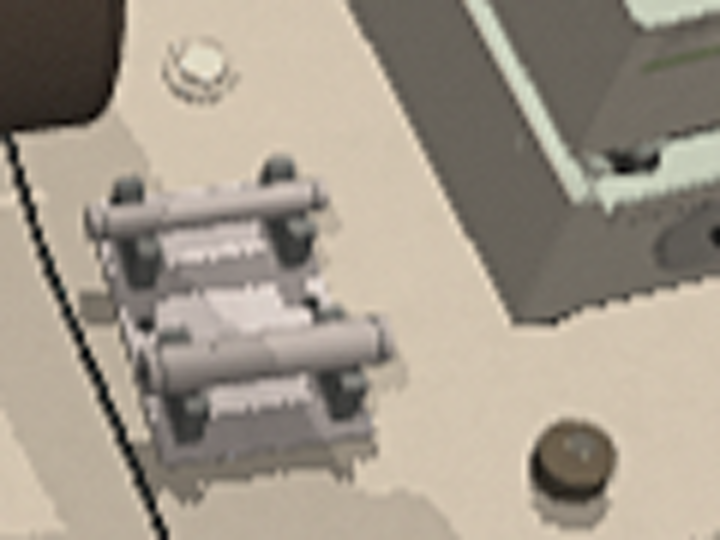

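```bash
python3 - <<'E'
from h import *
a=load("sc1");b=load("sd1")
S=lambda p:(p[0]/5+360,p[1]/5+250);D=lambda p:(p[0]/6+390,p[1]/6+150)
for n,p,q in [("thick L",(147,250),(150,362)),("thick R",(378,488),(383,337)),("thin L",(293,130),(95,220)),("thin R",(535,340),(320,194))]:
    print(n,tri(a,S(p),b,D(q)))
S=lambda p:(p[0]/5+190,p[1]/5+130);D=lambda p:(p[0]/6+180,p[1]/6+220)
for n,p,q in [("rest corner FL",(82,352),(447,400)),("bolt FL",(100,346),(460,373)),("front sadd top L",(248,244),(462,172)),("sq stock rear top L",(90,145),(180,278)),("sq blade top L",(163,85),(175,160)),("blade top r",(185,105),(245,170))]:
    print(n,tri(a,S(p),b,D(q)))
print("jar rim",tri(a,(321,203),b,(353,205)),tri(a,(373,200),b,(385,205)))
# rest from scene on plane z=.01: front corners
for p in [(82,352),(160,445)]: print(onz(a,S(p),.01))
E
```

```text
thick L (array([ 0.4707569 , -0.24202382,  0.04400815]), np.float64(0.001043924527568062))
thick R (array([ 0.45323604, -0.36299823,  0.04800925]), np.float64(0.0023353067992744254))
thin L (array([ 0.56442406, -0.24539639,  0.03927244]), np.float64(0.0021254572537096135))
thin R (array([ 0.55145795, -0.36851807,  0.04009874]), np.float64(0.0060076410821950765))
rest corner FL (array([ 3.68132635e-01,  2.90457807e-01, -1.52265737e-04]), np.float64(0.005756416542244513))
bolt FL (array([0.37596029, 0.28131988, 0.0071263 ]), np.float64(0.003116667841163905))
front sadd top L (array([0.46194481, 0.25924673, 0.04500014]), np.float64(0.001631240386291385))
sq stock rear top L (array([0.45113455, 0.40526576, 0.02836155]), np.float64(0.0036047372080825037))
sq blade top L (array([0.50009056, 0.39560087, 0.05378607]), np.float64(0.000869593580662055))
blade top r (array([0.48882441, 0.36201481, 0.05969988]), np.float64(0.009841803566747626))
jar rim (array([ 0.47195523, -0.03540136,  0.16322769]), np.float64(0.003130672069748944)) (array([ 0.46764322, -0.12916321,  0.20949003]), np.float64(0.08427258252262866))
[0.36702695 0.28141528 0.01      ]
[0.36028938 0.19818209 0.01      ]
```

```bash
python3 -m creep '[[-1,[0,0,-5],[0,0,0]],[-1,[0,0,-5],[0,0,0]],[-1,[0,0,-5],[0,0,0]],[-1,[-5,0,0],[0,0,0]],[-1,[-5,0,0],[0,0,0]],[-1,[-5,5,0],[0,0,0.07]],[-1,[0,5,0],[0,0,0.07]],[-1,[0,6,0],[0,0,0]],[-1,[0,6,0],[0,0,0]],[-1,[0,6,2],[0,0,0]]]'; python3 - <<'E'
from h import *
a=cam("wrist","w1");print(a["s"]["eef_pos"],a["s"]["time"],a["s"]["ft_force"])
E
```

```text
time: 1.5
eef_pos: [0.4521, -0.2738, 0.3319]
tcp_rot: [0.998, -0.07, 0.001, 0.001]
ft_force: [0.8, -0.1, 0.3]
finger_gap: 0.0952
[ 0.45208836 -0.27375447  0.33192427] 1.5 [ 0.76587814 -0.1207899   0.26384104]
```

View pics/w1.png

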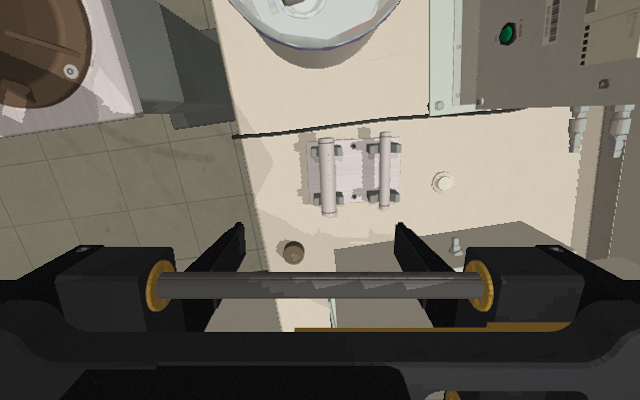

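```bash
python3 - <<'E'
from h import *
a=load("w1");crop(a,290,115,420,225,"w1c",5)
print(proj(a,[.462,-.302,.044]))
E
python3 -m creep '[[-1,[0.5,3,4],[0,0,0]],[-1,[0.5,0,5],[0,0,0]],[-1,[0,0,5],[0,0,0]],[-1,[0,0,0],[0,0,0]]]'; python3 - <<'E'
from h import *
a=cam("wrist","w2");print(a["s"]["eef_pos"],a["s"]["time"])
E
```

```text
[326.30823535 177.57168693]
time: 2.05
eef_pos: [0.4569, -0.3018, 0.1885]
tcp_rot: [0.998, -0.07, -0.002, -0.002]
ft_force: [-0.6, -0.8, 1.0]
finger_gap: 0.0952
[ 0.45686988 -0.30176347  0.18848753] 2.05
```

View pics/w1c.png

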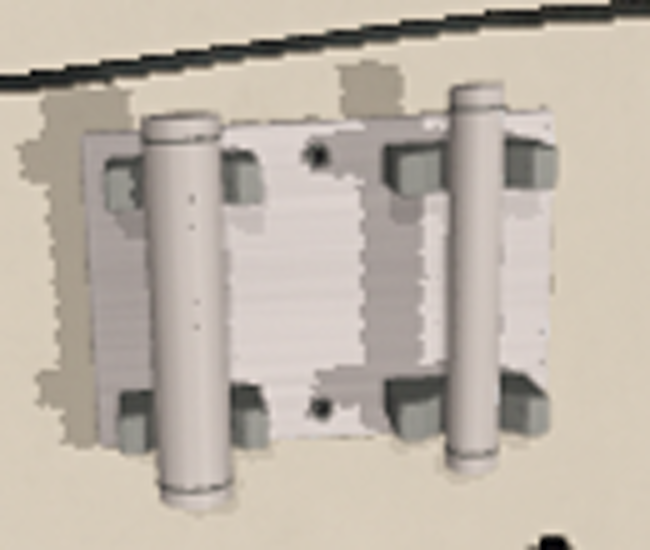

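View pics/w2.png

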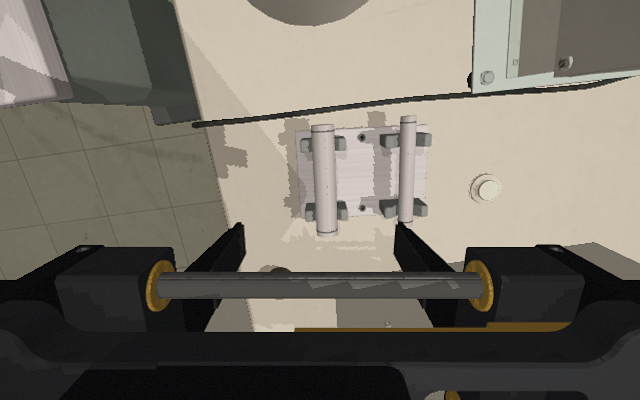

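```bash
python3 - <<'E'
from h import *
a=load("w2");crop(a,290,110,430,240,"w2c",5)
E
```

```text
(no output)
```

View pics/w2c.png

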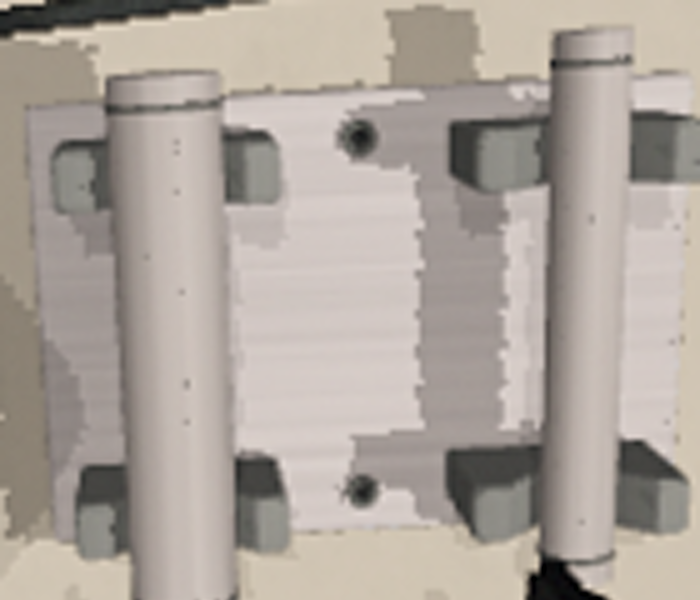

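```bash
python3 - <<'E'
from h import *
a=load("w1");b=load("w2")
A,e=tri(a,(326.4,142.3),b,(322.6,130.4));B,f=tri(a,(329.2,212.8),b,(327,229.6));print(A,e,B,f,np.linalg.norm(A-B))
A=onz(b,(322.6,130.4),.044);B=onz(b,(327,229.6),.044);d=A-B
print(A,B,np.linalg.norm(d),(A+B)/2,"yaw",np.degrees(np.arctan2(d[1],d[0]))-90)
for L,Rr in [((105,105),(222,100)),((122,400),(231,400))]:
    f=lambda p:onz(b,(p[0]/5+290,p[1]/5+110),.044)
    print("width",np.linalg.norm(f(L)-f(Rr)))
s=robot.observe();print(s["eef_pos"],R.from_quat(s["tcp_rot"]).as_matrix())
E
```

```text
[ 0.46950498 -0.24201799  0.06794716] 0.00021212633762515037 [ 0.45756581 -0.37889501  0.00232545] 0.0013224144507218883 0.1522631692365317
[ 0.46936798 -0.24338098  0.044     ] [ 0.45841324 -0.36134371  0.044     ] 0.11847030218011496 [ 0.46389061 -0.30236234  0.044     ] yaw -5.305618815144953
width 0.025983140736443165
width 0.025583670770758887
[ 0.45790763 -0.30255359  0.19094265] [[ 0.99021737 -0.13952497 -0.00153283]
 [-0.13952292 -0.99021789  0.00137349]
 [-0.00170947 -0.00114619 -0.99999788]]
```

```bash
python3 - <<'E'
from h import *
b=load("w2");f=lambda p,z:onz(b,(p[0]/5+290,p[1]/5+110),z)
def y(p,q,z):
    d=f(p,z)-f(q,z);print(np.degrees(np.arctan2(d[1],d[0]))-90,np.linalg.norm(d))
y((358,137),(362,490),.009)
y((592,61),(578,558),.042)
y((28,105),(55,540),.008)
a=load("sc1")
f=lambda p,z:onz(a,(p[0]/5+360,p[1]/5+250),z)
y((238,265),(409,430),.009)
y((150,255),(375,487),.044)
c=cam("wrist","w3");print(c["s"]["eef_pos"],c["s"]["tcp_rot"])
E
```

```text
-5.149146193238593 0.09184011957623893
-4.957279414901734 0.11745819924023478
-5.72040747954334 0.11401862752562657
-5.6908267591002755 0.09137072898303646
-6.862285703476644 0.11822396468218789
[ 0.45790763 -0.30255359  0.19094265] [ 9.97551144e-01 -6.99332280e-02 -8.12563559e-04 -6.31465312e-04]
```

```bash
python3 -m creep '[[-1,[0.6,0.1,0],[0,0,-0.047]],[-1,[0,0,4],[0,0,0]],[-1,[0,0,4],[0,0,0]],[-1,[0,0,0],[0,0,0]],[-1,[0,0,0],[0,0,0]]]'; python3 - <<'E'
from h import *
a=cam("wrist","w4");s=a["s"];print(s["eef_pos"],s["time"],R.from_quat(s["tcp_rot"]).as_euler("xyz",degrees=True))
print(proj(a,[.4694,-.2434,.044]),proj(a,[.4584,-.3613,.044]))
crop(a,220,40,420,240,"w4c",3)
E
```

```text
time: 2.78
eef_pos: [0.4649, -0.3053, 0.1135]
tcp_rot: [0.999, -0.046, 0.001, 0.001]
ft_force: [0.1, 0.1, 0.3]
finger_gap: 0.095
[ 0.46486498 -0.30531066  0.1134734 ] 2.775 [ 1.79892270e+02 -1.59600937e-01 -5.32315892e+00]
[316.10713852 131.87394659] [316.56957903 256.59478801]
```

View pics/w4c.png

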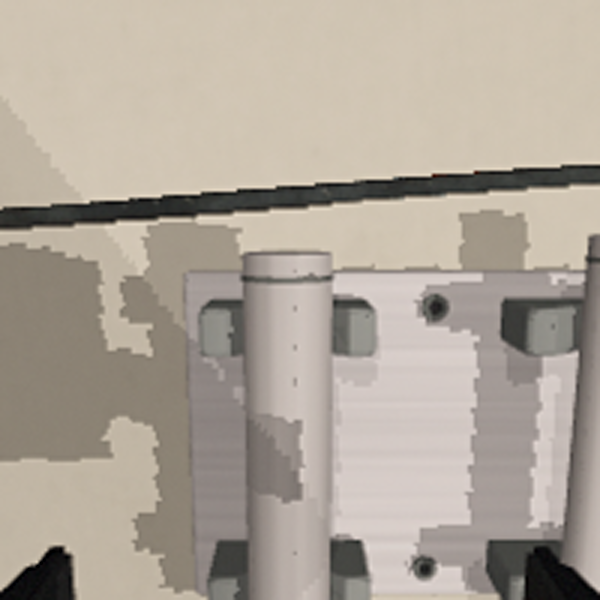

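```bash
python3 -m creep '[[-1,[-0.1,-0.3,3],[0,0,0]],[-1,[0,0,3],[0,0,0]],[-1,[0,0,1.9],[0,0,0]],[-1,[0,0,0],[0,0,0]],[0,[0,0,0],[0,0,0]],[0.3,[0,0,0],[0,0,0]]]'
```

```text
time: 3.58
eef_pos: [0.4637, -0.3019, 0.0333]
tcp_rot: [0.999, -0.046, 0.001, 0.001]
ft_force: [1.0, 0.3, 0.4]
finger_gap: 0.0805
```

```bash
python3 -m creep '[[1,[0,0,0],[0,0,0]],[1,[0,0,0],[0,0,0]],[1,[0,0,0],[0,0,0]],[1,[0,0,0],[0,0,0]],[1,[0,0,0],[0,0,0]],[1,[0,0,0],[0,0,0]]]'
```

```text
time: 4.32
eef_pos: [0.4623, -0.3013, 0.0319]
tcp_rot: [0.999, -0.046, -0.001, -0.0]
ft_force: [-5.6, -0.8, 3.3]
finger_gap: 0.0247
```

```bash
python3 -m creep '[[1,[0,0,0],[0,0,0]],[1,[0,0,-0.5],[0,0,0]],[1,[0,0,-1],[0,0,0]],[1,[0,0,-3],[0,0,0]],[1,[0,0,-4],[0,0,0]],[1,[0,0,0],[0,0,0]]]';python3 - <<'E'
from h import *
a=cam("wrist","w5")
E
```

```text
time: 5.08
eef_pos: [0.4642, -0.3022, 0.1198]
tcp_rot: [0.999, -0.046, 0.002, 0.002]
ft_force: [-0.5, -0.9, -3.8]
finger_gap: 0.0249
```

View pics/w5.png

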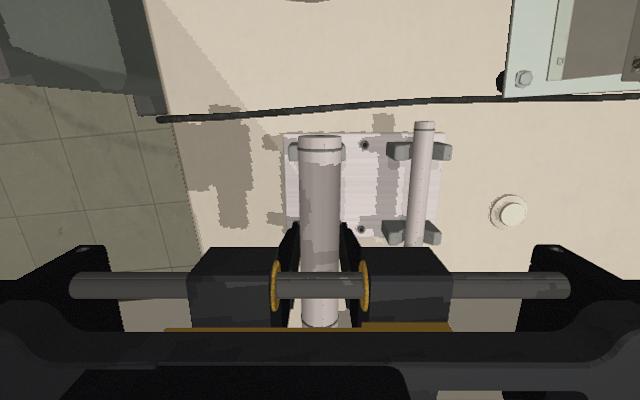

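```bash
python3 - <<'E'
from h import *
a=load("w5");crop(a,270,120,370,340,"w5c",2.7)
E
python3 -m creep '[[1,[0,0,-4],[0,0,0]],[1,[0,0,-6],[0,0,0]],[1,[0,0,-6],[0,0,0]],[1,[0,0,-6],[0,0,0]],[1,[0,-3,0],[0,0,0]],[1,[0,-5,0],[0,0,0]],[1,[0,-6,0],[0,0,0]],[1,[0,-6,0],[0,0,0]],[1,[0,-6,0],[0,0,0]],[1,[0,-6,0],[0,0,0]]]'
```

```text
time: 6.38
eef_pos: [0.4925, 0.0191, 0.3355]
tcp_rot: [0.999, -0.047, -0.001, -0.0]
ft_force: [1.7, -0.5, -4.2]
finger_gap: 0.0248
```

View pics/w5c.png

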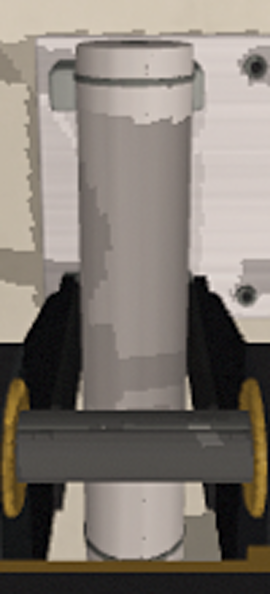

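```bash
python3 - <<'E'
from h import *
a=load("w5")
s=robot.observe()
he=robot.camera("wrist")["hand_eye"]
a["M"]=he
for z in(-.011,):
  p=onz(a,(320,148.9),z);q=onz(a,(320,321.9),z);print(p,q,(p+q)/2,p-q)
E
python3 -m creep '[[1,[0,-6,0],[0,0,0]],[1,[0,-6,0],[0,0,0]],[1,[0,-6,0],[0,0,0]],[1,[-1,-3,0],[0,0,-0.1]],[1,[0,0,0],[0,0,-0.185]],[1,[0,0,0],[0,0,-0.185]],[1,[0,0,0],[0,0,-0.185]],[1,[0,0,0],[0,0,-0.185]],[1,[0,0,0],[0,0,-0.185]],[1,[0,0,0],[0,0,-0.185]]]'
```

```text
[ 0.0016947  -0.05738972 -0.011     ] [ 0.00167067  0.06489345 -0.011     ] [ 0.00168269  0.00375186 -0.011     ] [ 2.40310898e-05 -1.22283171e-01 -2.77555756e-17]
time: 7.68
eef_pos: [0.5022, 0.2271, 0.3351]
tcp_rot: [0.846, 0.533, -0.001, -0.0]
ft_force: [-0.5, -0.8, -3.3]
finger_gap: 0.0249
```

```bash
python3 -m creep '[[1,[0,0,0],[0,0,-0.18]],[1,[0,0,0],[0,0,-0.18]],[1,[0,0,3],[0,0,0]],[1,[0,0,0],[0,0,0]],[1,[0,0,0],[0,0,0]]]'; python3 - <<'E'
from h import *
a=cam("wrist","w6");s=a["s"];print(s["eef_pos"],s["time"],R.from_quat(s["tcp_rot"]).as_euler("xyz",degrees=True))
E
```

```text
time: 8.3
eef_pos: [0.5026, 0.2273, 0.307]
tcp_rot: [0.74, 0.673, -0.0, -0.0]
ft_force: [0.1, 0.0, -3.2]
finger_gap: 0.0248
[0.50257853 0.22725225 0.30704188] 8.3 [-1.79976375e+02  1.10206095e-02  8.46104228e+01]
```

View pics/w6.png

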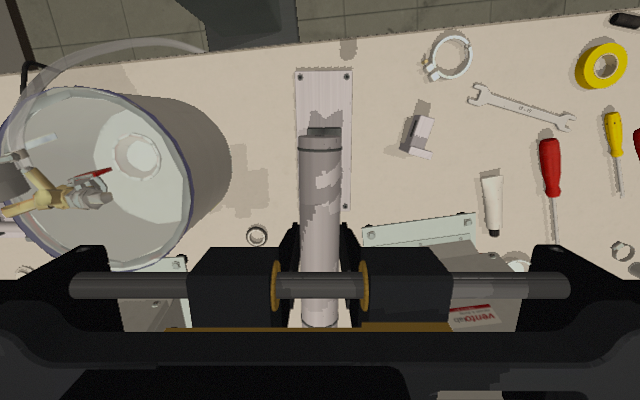

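```bash
python3 - <<'E'
from h import *
a=cam("scene","sc2");b=cam("side","sd2");w=load("w6")
crop(a,190,130,350,230,"sc2a",5);crop(b,180,210,300,300,"sd2a",6);crop(w,280,50,480,230,"w6c",4)
E
```

```text
(no output)
```

View pics/sc2a.png

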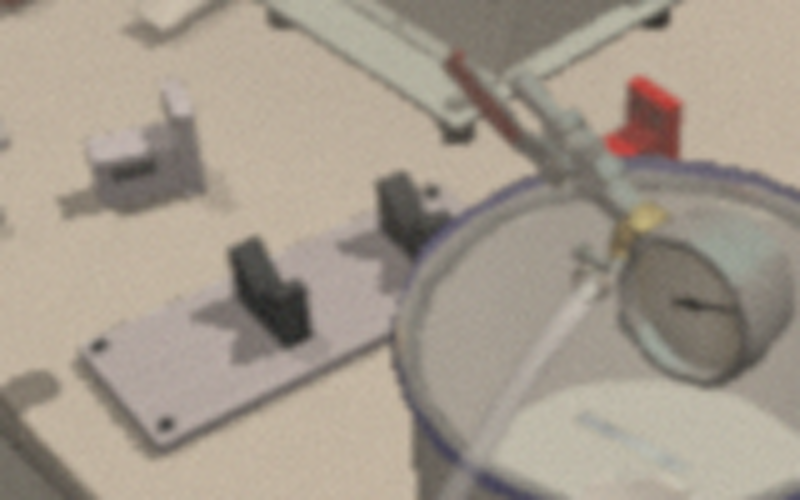

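View pics/sd2a.png

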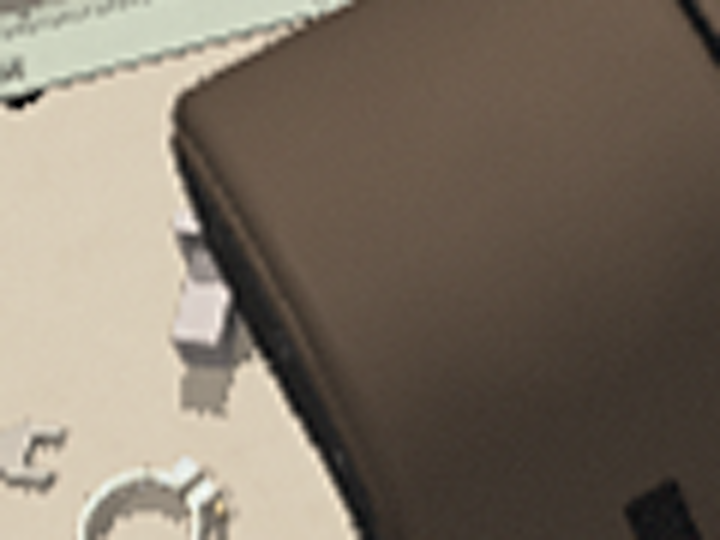

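View pics/w6c.png

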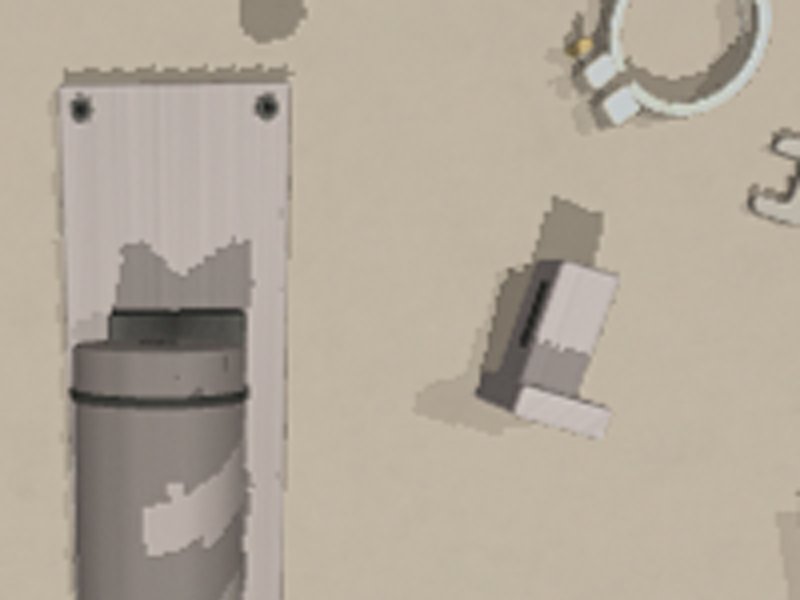

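```bash
python3 - <<'E'
from h import *
w=load("w6");a=load("sc2");f=lambda p,z:onz(w,(p[0]/4+280,p[1]/4+50),z)
g=lambda p,z:onz(a,(p[0]/5+190,p[1]/5+130),z)
def ang(d):return np.degrees(np.arctan2(d[1],d[0]))
c1,c2=f((60,86),.01),f((291,83),.01);print("corners",c1,c2,np.linalg.norm(c1-c2),ang(c2-c1)-90)
b1,b2=f((81,108),.01),f((267,106),.01);print("bolts",b1,b2,ang(b2-b1)-90)
r=f((285,600),.01);print("right edge dir",ang(r-c2))
for z in(.01,.048):
    s1,s2=f((110,312),z),f((245,310),z);print("saddle",s1,s2,(s1+s2)/2,np.linalg.norm(s1-s2),ang(s2-s1)-90)
print("scene bolts",g((100,346),.01),g((166,425),.01),ang(g((100,346),.01)-g((166,425),.01))-90)
# triangulate bolts
S=lambda p:(p[0]/5+190,p[1]/5+130);W=lambda p:(p[0]/4+280,p[1]/4+50)
print(tri(a,S((100,346)),w,W((267,106))),tri(a,S((166,425)),w,W((81,108))))
print("sadd top L",tri(a,S((235,248)),w,W((245,310))))
print("rear bolt L scene",g((432,191),.01), "FL",g((100,346),.01), ang(g((432,191),.01)-g((100,346),.01)))
# square
P=[(515,413),(604,438),(616,275),(567,262),(608,408),(530,388)]
print("blade top",[f(p,.058) for p in P[:2]+P[4:5]],"stock",[f(p,.034) for p in P[2:4]])
E
```

```text
corners [0.36254234 0.20332445 0.01      ] [0.3699214  0.29191043 0.01      ] 0.08889278058475902 -4.761648105338793
bolts [0.37115018 0.21048411 0.01      ] [0.37726442 0.28215404 0.01      ] -4.876153420807341
right edge dir -4.343729835150796
saddle [0.44874938 0.21350255 0.01      ] [0.45314284 0.26799026 0.01      ] [0.45094611 0.24074641 0.01      ] 0.05466454984180548 -4.609904061271479
saddle [0.44702826 0.21522863 0.048     ] [0.45107477 0.26541353 0.048     ] [0.44905151 0.24032108 0.048     ] 0.05034777465217904 -4.609904061271479
scene bolts [0.376423   0.27906756 0.01      ] [0.37018494 0.20782845 0.01      ] -5.004345658230008
(array([0.37732867, 0.28221895, 0.00711637]), np.float64(0.0008346623629148217)) (array([0.37105819, 0.21024124, 0.00746397]), np.float64(0.0004605709905908805))
sadd top L (array([0.45348656, 0.26468533, 0.04227082]), np.float64(0.004756252759894157))
rear bolt L scene [0.58632344 0.26296569 0.01      ] FL [0.376423   0.27906756 0.01      ] -4.386678491335294
blade top [array([0.49744933, 0.36224915, 0.058     ]), array([0.51001202, 0.39539152, 0.058     ]), array([0.49886119, 0.39675836, 0.058     ])] stock [array([0.45226445, 0.40816357, 0.034     ]), array([0.44569116, 0.38956136, 0.034     ])]
```

```bash
python3 -m creep '[[1,[0.7,0.1,0],[0,0,-0.012]],[1,[0,0,5],[0,0,0]],[1,[0,0,5],[0,0,0]],[1,[0,0,5],[0,0,0]],[1,[0,0,5],[0,0,0]],[1,[0,0,0],[0,0,0]],[1,[0,0,0],[0,0,0]]]'; python3 - <<'E'
from h import *
a=cam("wrist","w7");s=a["s"];print(s["eef_pos"],s["time"],R.from_quat(s["tcp_rot"]).as_euler("xyz",degrees=True))
b=cam("scene","sc3");crop(b,190,110,350,230,"sc3a",5);crop(a,260,0,440,200,"w7c",3)
E
```

```text
time: 9.32
eef_pos: [0.5051, 0.2346, 0.1087]
tcp_rot: [0.735, 0.678, 0.001, 0.0]
ft_force: [-0.1, 0.1, -3.6]
finger_gap: 0.0247
[0.50509614 0.23462523 0.10874062] 9.325 [ 1.79878449e+02 -4.98614630e-02  8.53335411e+01]
```

View pics/sc3a.png

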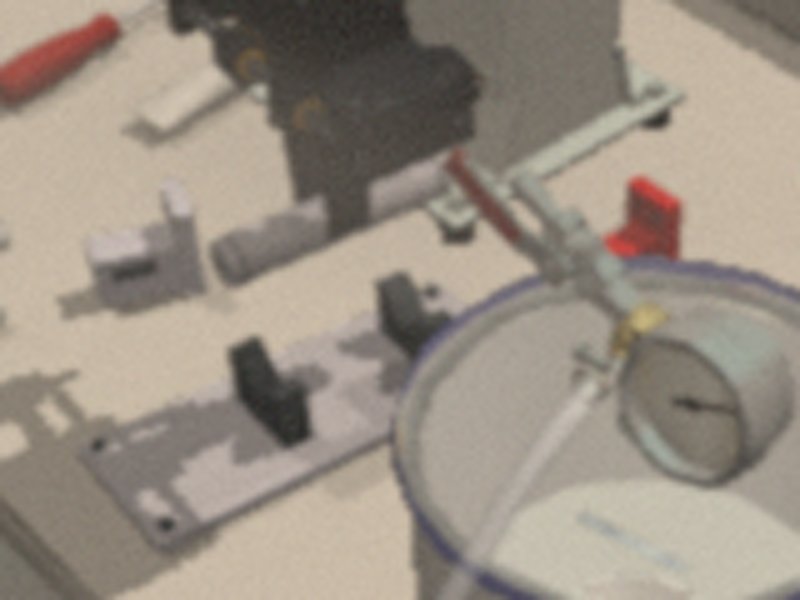

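View pics/w7c.png

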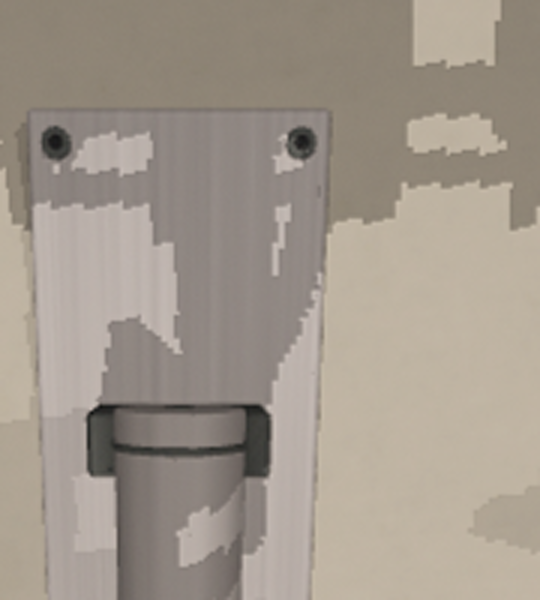

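```bash
python3 - <<'E'
from h import *
w=load("w7");f=lambda p,z:onz(w,(p[0]/3+260,p[1]/3),z)
u=np.array([.9966,-.082,0])
zt=.1087+.011
for z in(zt-.002,zt,zt+.002):
  r=(f((115,443),z)+f((246,443),z))/2;print("ring",r,np.linalg.norm(f((115,443),z)-f((246,443),z)))
s=(f((88,405),.048)+f((270,405),.048))/2;print("saddle",s,np.linalg.norm(f((88,405),.048)-f((270,405),.048)))
print("bolts",f((56,143),.01),f((302,142),.01))
b1,b2=f((56,143),.01),f((302,142),.01);print(np.degrees(np.arctan2(*(b2-b1)[1::-1]))-90)
print("end proud",((s-r)@u)+.0058)
a=load("sc3");S=lambda p:(p[0]/5+190,p[1]/5+110)
print("end scene",tri(a,S((228,258)),w,((180.5)/3+260,405/3)), onz(a,S((228,258)),zt))
E
```

```text
ring [0.44947736 0.24040583 0.1177    ] 0.026211489216785396
ring [0.44924226 0.24041954 0.1197    ] 0.02591194146315163
ring [0.44900716 0.24043324 0.1217    ] 0.02561239370951783
saddle [0.44723321 0.24036409 0.048     ] 0.05031499486455162
bolts [0.37140599 0.21019795 0.01      ] [0.37711598 0.28258855 0.01      ]
-4.510005962417111
end proud 0.004037751937374143
end scene (array([0.44391375, 0.23994233, 0.12248392]), np.float64(0.00495985052487938)) [0.4479813  0.24216489 0.1197    ]
```

```bash
python3 -m creep '[[1,[0,0,2],[0,0,0]],[1,[0,0,2],[0,0,0]],[1,[0,0,2],[0,0,0]],[1,[0,0,0],[0,0,0]],[1,[0,0,0],[0,0,0]]]'; python3 - <<'E'
from h import *
a=cam("wrist","w8");s=a["s"];print(s["eef_pos"],s["time"],R.from_quat(s["tcp_rot"]).as_euler("xyz",degrees=True))
b=cam("scene","sc4");crop(b,220,150,300,210,"sc4a",10);crop(a,260,0,440,200,"w8c",3)
E
```

```text
time: 10.05
eef_pos: [0.5048, 0.2344, 0.0485]
tcp_rot: [0.735, 0.678, 0.001, 0.001]
ft_force: [-0.3, 0.5, -3.0]
finger_gap: 0.0247
[0.50482788 0.23436041 0.04850841] 10.05 [ 1.79875774e+02 -4.95671373e-02  8.53177309e+01]
```

View pics/sc4a.png

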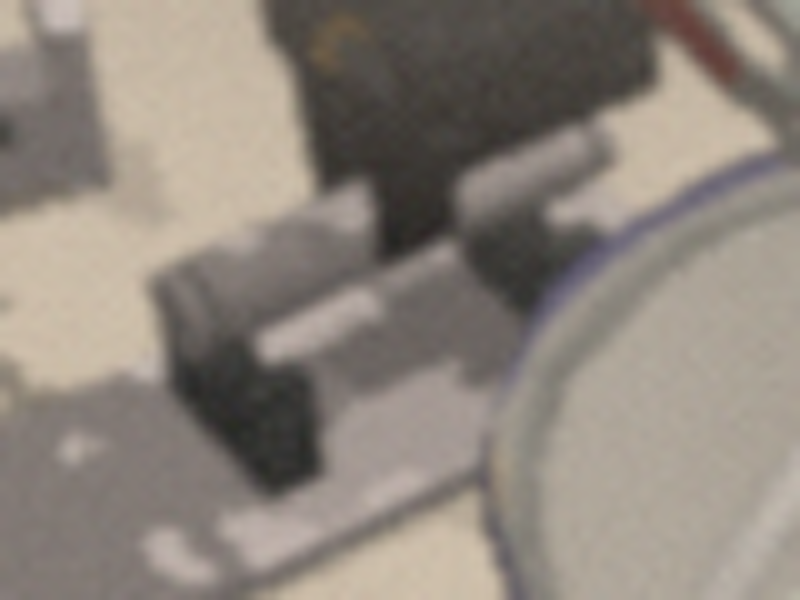

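View pics/w8c.png

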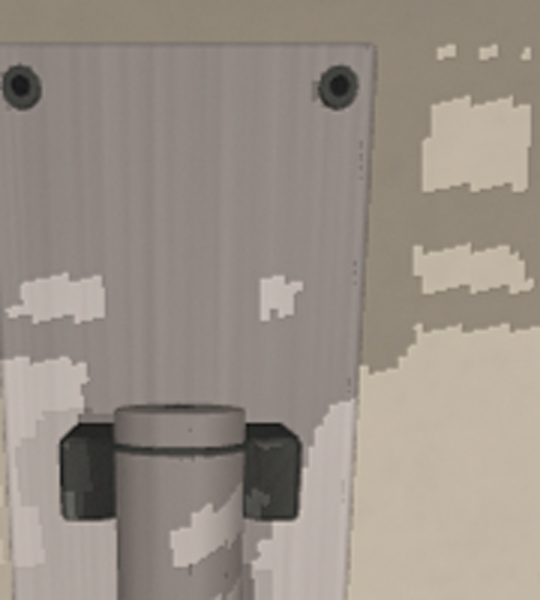

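```bash
python3 - <<'E'
from h import *
w=load("w8");f=lambda p,z:onz(w,(p[0]/3+260,p[1]/3),z)
u=np.array([.9966,-.082,0]);zt=.0485+.0107
r=(f((115,444),zt)+f((246,444),zt))/2
for row in(422,425): 
  s=(f((60,row),.048)+f((299,row),.048))/2;print("saddle",s,np.linalg.norm(f((60,row),.048)-f((299,row),.048)),"proud",(s-r)@u+.0058)
print(r,np.linalg.norm(f((115,443),zt)-f((246,443),zt)))
print(f((60,520),.048)-f((60,423),.048))
b1,b2=f((21,88),.01),f((339,87),.01);print("bolts",b1,b2)
print("end top edge row405", f((180,405),zt+.012))
E
```

```text
saddle [0.44594882 0.24023904 0.048     ] 0.05007491728829247 proud 0.0025504452127719686
saddle [0.44656771 0.24018814 0.048     ] 0.05012214367669783 proud 0.0031714054657315826
[0.44920235 0.24015267 0.0592    ] 0.02595165647396494
[ 0.02056917 -0.00248191  0.        ]
bolts [0.37138568 0.21006414 0.01      ] [0.37718823 0.28254492 0.01      ]
end top edge row405 [0.44073156 0.2407227  0.0712    ]
```

```bash
python3 - <<'E'
from h import *
w=load("w8");f=lambda p,z:onz(w,(p[0]/3+260,p[1]/3),z)
u=np.array([.9966,-.082,0]);zt=.0485+.0107
r=(f((115,444),zt)+f((246,444),zt))/2
for row,z in((423,.01),(436,.048)):
  s=f((180,row),z);print(s,(s-r)@u+.0058)
E
python3 -c "
import cv2
from h import *
w=load('w8');crop(w,270,125,370,180,'w8d',8)"
```

```text
[0.44977542 0.24011415 0.01      ] 0.006374282753029313
[0.44885576 0.2401065  0.048     ] 0.005458368157320623
```

View pics/w8d.png

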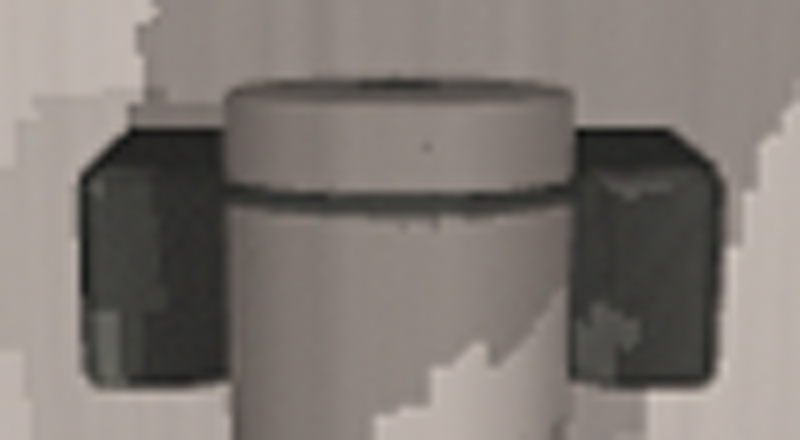

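```bash
python3 - <<'E'
from h import *
w=load("w8");f=lambda p,z:onz(w,(p[0]/8+270,p[1]/8+125),z)
u=np.array([.9966,-.082,0]);zt=.0485+.0107
e=f((400,98),zt);r=f((400,184),zt);t=f((400,172),.048);b=f((400,130),.01);bk=f((400,385),.048)
print("end",e,"ring",r,(r-e)@u,"face top",t,"face bot",b,"saddle len",(bk-t)@u)
print("proud",(t-e)@u,(b-e)@u)
E
```

```text
end [0.44292761 0.24056867 0.0592    ] ring [0.4491942  0.24005421 0.0592    ] 0.006287471552118421 face top [0.44958431 0.24004669 0.048     ] face bot [0.44996201 0.24009883 0.01      ] saddle len 0.017132747060974538
proud 0.006676873734401521 0.007049006957167844
```

```bash
python3 -m creep '[[1,[0,-0.3,0],[0,0,0]],[1,[0,0,0.5],[0,0,0]],[1,[0,0,0.3],[0,0,0]],[1,[0,0,0.2],[0,0,0]],[1,[0,0,0],[0,0,0]]]'; python3 - <<'E'
from h import *
a=cam("wrist","w9");s=a["s"];print(s["eef_pos"],s["ft_force"],s["ft_torque"])
crop(a,270,115,370,180,"w9d",8)
E
```

```text
time: 10.78
eef_pos: [0.501, 0.2343, 0.0368]
tcp_rot: [0.735, 0.678, -0.0, -0.0]
ft_force: [-0.9, -0.5, -3.6]
finger_gap: 0.0245
[0.50103559 0.2343051  0.03678393] [-0.94876842 -0.48578353 -3.58745296] [ 0.11268021 -0.04806667  0.03228595]
```

View pics/w9d.png

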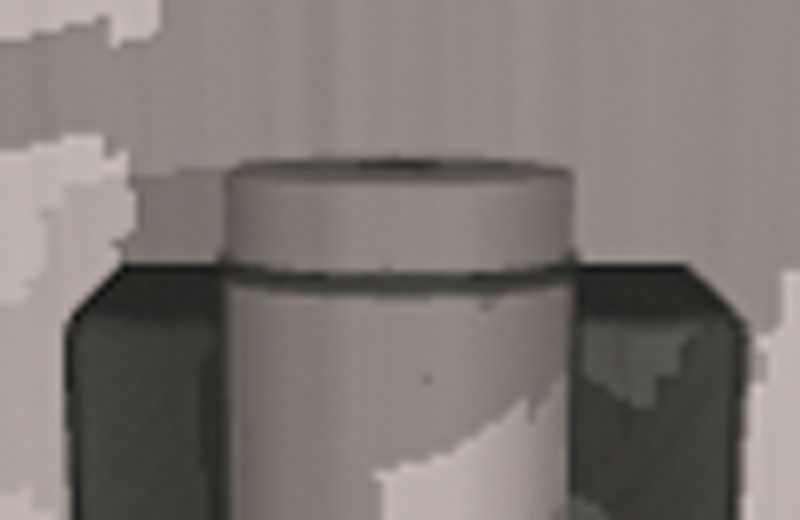

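```bash
python3 -m creep '[[1,[0.05,0,0.1],[0,0,0]],[1,[0,0,0],[0,0,0]]]';python3 -m creep '[[1,[0,0,0.1],[0,0,0]],[1,[0,0,0],[0,0,0]]]'
```

```text
time: 11.08
eef_pos: [0.5012, 0.2349, 0.036]
tcp_rot: [0.735, 0.678, 0.0, 0.0]
ft_force: [0.5, 0.1, -3.1]
finger_gap: 0.0245
time: 11.32
eef_pos: [0.5013, 0.2349, 0.0359]
tcp_rot: [0.735, 0.678, 0.0, 0.0]
ft_force: [-2.1, -0.9, 8.0]
finger_gap: 0.0243
```

```bash
python3 -m creep '[[1,[0,0,0.05],[0,0,0]],[0.42,[0,0,0],[0,0,0]],[0.35,[0,0,0],[0,0,0]],[0.2,[0,0,0],[0,0,0]],[0,[0,0,0],[0,0,0]],[0,[0,0,0],[0,0,0]]]'; python3 - <<'E'
from h import *
a=cam("wrist","w10");s=a["s"];print(s["eef_pos"],s["ft_force"],s["finger_gap"])
crop(a,220,100,420,250,"w10d",4)
E
```

```text
time: 12.08
eef_pos: [0.5011, 0.2348, 0.0344]
tcp_rot: [0.735, 0.678, -0.0, 0.0]
ft_force: [-0.8, -0.1, -0.9]
finger_gap: 0.0466
[0.50105082 0.23481787 0.03441073] [-0.77173622 -0.08518826 -0.94296485] 0.046576202332958054
```

View pics/w10d.png

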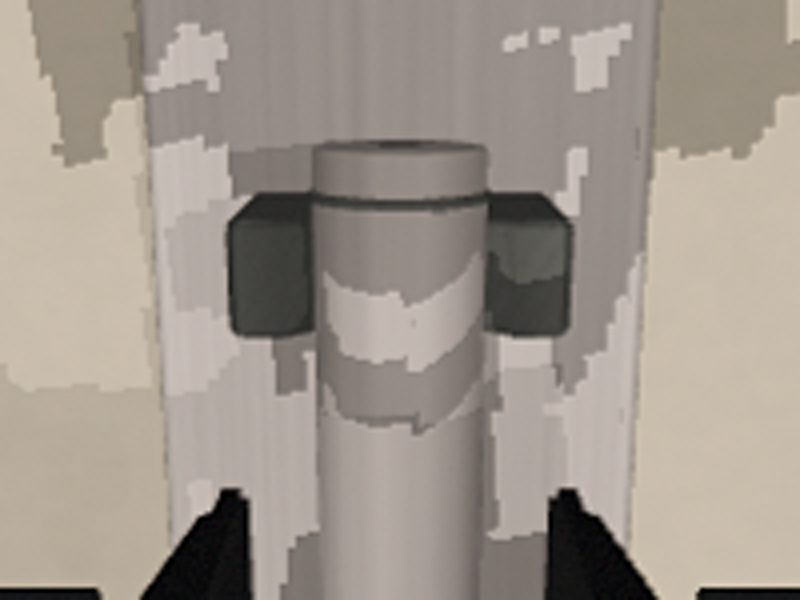

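```bash
python3 -m creep '[[0,[0,0,-2],[0,0,0]],[0,[0,0,-5],[0,0,0]],[-0.3,[0,0,-6],[0,0,0]],[-0.3,[5,-1.5,-1],[0,0,0]],[-0.3,[5,-1.5,0],[0,0,0]],[-0.3,[5.2,-1.5,0],[0,0,0.14]],[-0.3,[0,0,0],[0,0,0.14]],[-0.3,[0,0,0],[0,0,0]],[-0.3,[0,0,0],[0,0,0]]]'; python3 - <<'E'
from h import *
a=cam("wrist","w11");s=a["s"];print(s["eef_pos"],s["ft_force"],s["finger_gap"],R.from_quat(s["tcp_rot"]).as_euler("xyz",degrees=True))
E
```

```text
time: 13.25
eef_pos: [0.4688, 0.3895, 0.1745]
tcp_rot: [0.822, 0.569, -0.0, 0.0]
ft_force: [0.9, -0.2, 0.2]
finger_gap: 0.0621
[0.46877116 0.38949468 0.17446146] [ 0.89793679 -0.15505837  0.21687784] 0.06209593450881913 [1.79999815e+02 1.11508793e-02 6.94092851e+01]
```

View pics/w11.png

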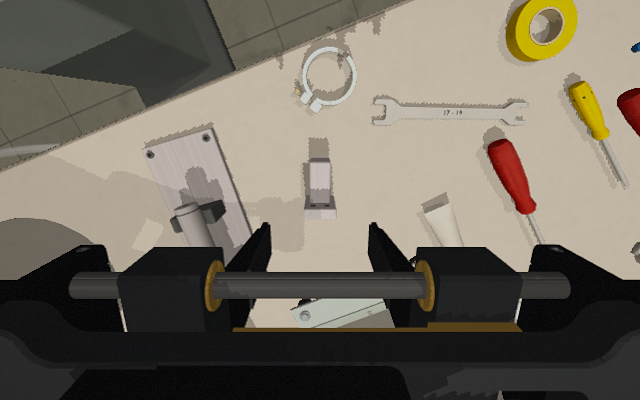

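```bash
python3 - <<'E'
from h import *
a=load("w11");crop(a,280,140,360,230,"w11c",6.6)
b=cam("scene","sc5");crop(b,190,130,310,220,"sc5a",6.5)
E
```

```text
(no output)
```

View pics/w11c.png

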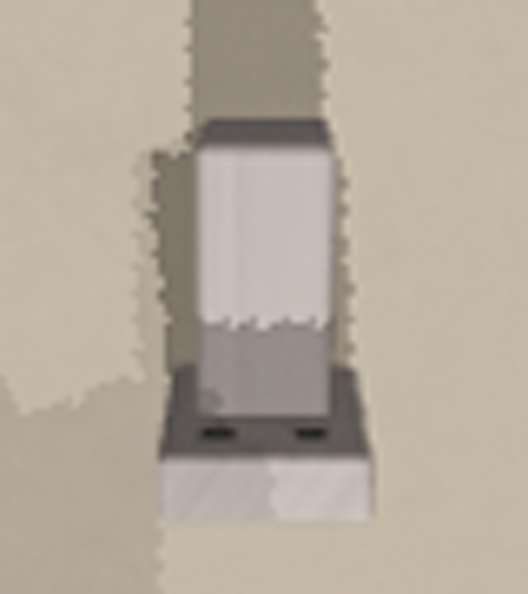

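View pics/sc5a.png

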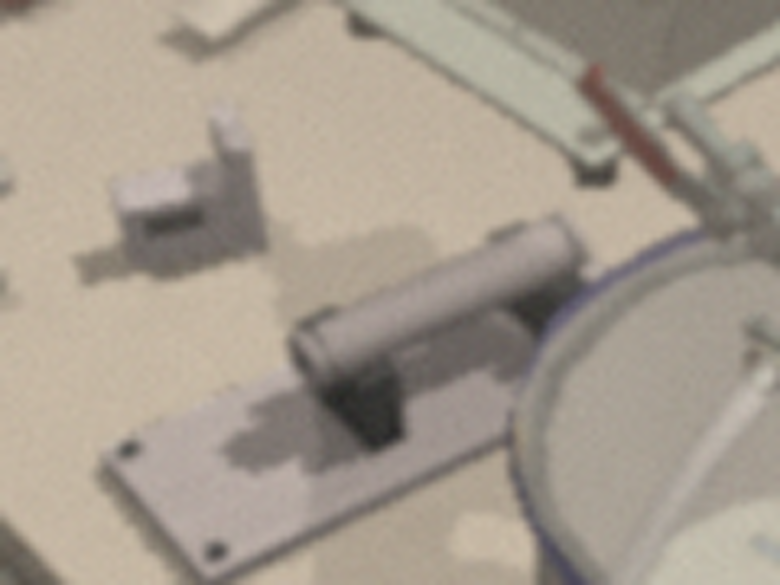

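```bash
python3 - <<'E'
from h import *
a=load("w11");f=lambda p,z:onz(a,(p[0]/6.6+280,p[1]/6.6+140),z)
ang=lambda d:np.degrees(np.arctan2(d[1],d[0]))
A,B,C,D=[f(p,.058) for p in((162,458),(370,458),(372,521),(165,521))]
E,F=[f(p,.034) for p in((200,150),(331,150))]; G,H=[f(p,.034) for p in((200,415),(330,415))]
n=np.linalg.norm
print("blade w,t",n(C-D),n(C-B),n(D-A),"yaw",ang(C-D)-90,ang(B-A)-90,ang(F-E)-90,"sides",ang(G-E),ang(H-F))
print("stock w,l",n(F-E),n(G-E))
face=(C+D)/2;rear=(E+F)/2;print("face",face,"rear",rear,n((face-rear)[:2]),ang(face-rear))
u=(face-rear)[:2]/n((face-rear)[:2]);grip=face[:2]-.038*u;print("grip",grip,rear[:2]+.022*u)
b=load("sc5");S=lambda p:(p[0]/6.5+190,p[1]/6.5+130);W=lambda p:(p[0]/6.6+280,p[1]/6.6+140)
print("tri stock rear L",tri(b,S((112,182)),a,W((331,150))))
print("scene stock rear L/R top",onz(b,S((112,182)),.034),onz(b,S((124,210)),.034))
e=f((0,0),0)
s=robot.observe();print(s["eef_pos"])
E
```

```text
blade w,t 0.034656322535184816 0.011135272245246578 0.011130577511255157 yaw -20.615510883715515 -20.618160668134777 -20.63041921512105 sides -21.12892266951835 -20.26488279622686
stock w,l 0.0224111440496108 0.04750949311504272
face [0.50390878 0.37881241 0.058     ] rear [0.44893026 0.39898108 0.034     ] 0.058561187177845704 -20.14537519922067
grip [0.46823355 0.39189974] [0.46958434 0.3914042 ]
tri stock rear L (array([0.45331889, 0.40943929, 0.03006531]), np.float64(0.0004710013771396995))
scene stock rear L/R top [0.45090539 0.4046741  0.034     ] [0.44434518 0.38451278 0.034     ]
[0.4689332  0.38939317 0.17455639]
```

```bash
python3 -m creep '[[-0.3,[0,0,5],[0,0,0]],[-0.3,[0,0,5],[0,0,0]],[-0.3,[0,0,3.5],[0,0,0]],[-0.3,[0,0,2.1],[0,0,0]],[-0.3,[0,0,0],[0,0,0]],[0.2,[0,0,0],[0,0,0]],[0.4,[0,0,0],[0,0,0]],[0.4,[0,0,0],[0,0,0]]]'; python3 - <<'E'
from h import *
a=cam("wrist","w12");s=a["s"];print(s["eef_pos"],s["ft_force"],s["finger_gap"])
crop(a,220,60,420,260,"w12c",3)
E
```

```text
time: 14.35
eef_pos: [0.469, 0.3902, 0.0193]
tcp_rot: [0.823, 0.568, 0.001, 0.0]
ft_force: [0.1, 1.2, -0.3]
finger_gap: 0.0372
[0.4689552  0.39015656 0.01930964] [ 0.10839197  1.19829649 -0.30409598] 0.03717306836200229
```

View pics/w12c.png

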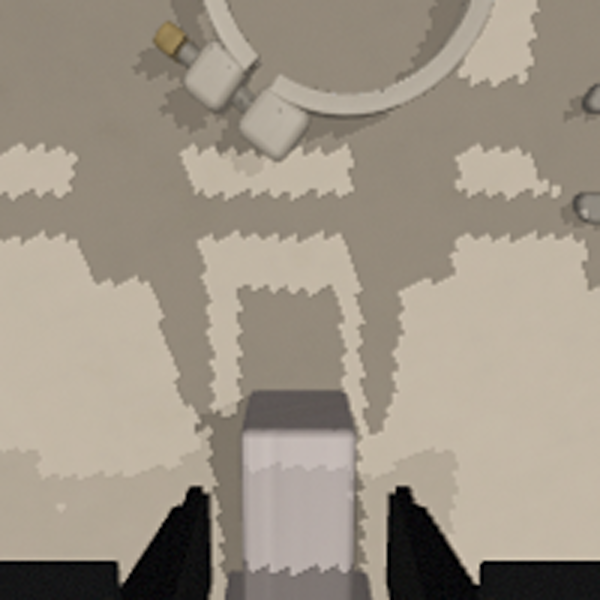

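```bash
python3 -m creep '[[0.5,[0,0,0.1],[0,0,0]],[1,[0,0,0],[0,0,0]],[1,[0,0,0],[0,0,0]],[1,[0,0,0],[0,0,0]],[1,[0,0,-0.5],[0,0,0]],[1,[0,0,-3],[0,0,0]],[1,[0,0,-4],[0,0,0]],[1,[0,0,-2],[0,0,0]],[1,[0,0,0],[0,0,0]]]'; python3 - <<'E'
from h import *
a=cam("wrist","w13");s=a["s"];print(s["eef_pos"],s["ft_force"],s["ft_torque"],s["finger_gap"],R.from_quat(s["tcp_rot"]).as_euler("xyz",degrees=True))
E
```

```text
time: 15.52
eef_pos: [0.469, 0.3902, 0.1138]
tcp_rot: [0.823, 0.568, 0.001, 0.0]
ft_force: [0.2, -0.3, -2.8]
finger_gap: 0.0232
[0.46901195 0.39023525 0.11376761] [ 0.2415924  -0.32332015 -2.79311685] [ 0.11397949 -0.07972615  0.05026669] 0.023189479277635292 [ 1.79915682e+02 -1.11335039e-01  6.92707385e+01]
```

View pics/w13.png

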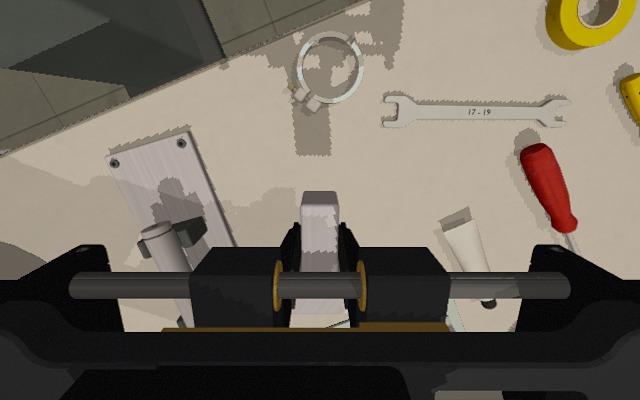

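```bash
python3 -m creep '[[1,[0,0,0],[0,0,-0.14]],[1,[0,0,0],[0,0,-0.14]],[1,[0,-3,0],[0,0,0]],[1,[0,-3.3,0],[0,0,0]],[1,[-4,0,0],[0,0,0]],[1,[-5,0,0],[0,0,0]],[1,[-4,0,0],[0,0,0]],[1,[-2.3,0,0],[0,0,0]],[1,[0,0,0],[0,0,0]],[1,[0,0,0],[0,0,0]]]'; python3 - <<'E'
from h import *
a=cam("wrist","w14");s=a["s"];print(s["eef_pos"],s["ft_force"],s["finger_gap"],R.from_quat(s["tcp_rot"]).as_euler("xyz",degrees=True))
b=cam("scene","sc6");crop(b,190,120,310,220,"sc6a",6)
d=cam("side","sd6");crop(d,180,180,340,300,"sd6a",5)
E
```

```text
time: 16.82
eef_pos: [0.3934, 0.2431, 0.112]
tcp_rot: [0.735, 0.678, -0.0, -0.0]
ft_force: [0.3, 0.5, -3.4]
finger_gap: 0.0234
[0.39341133 0.24306797 0.1119737 ] [ 0.26608102  0.4517863  -3.42543104] 0.023409071030881794 [-1.79971890e+02  1.22324999e-02  8.53050719e+01]
```

View pics/w14.png

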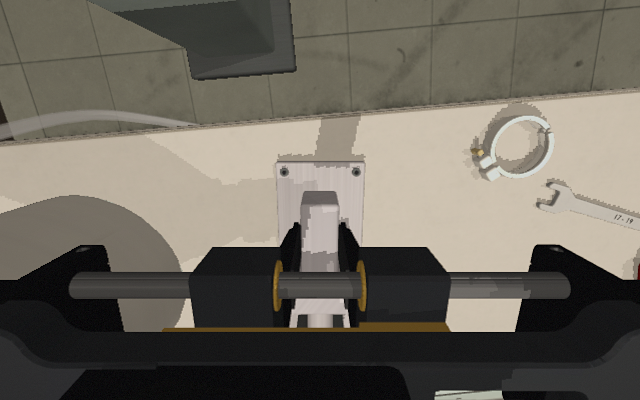

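View pics/sc6a.png

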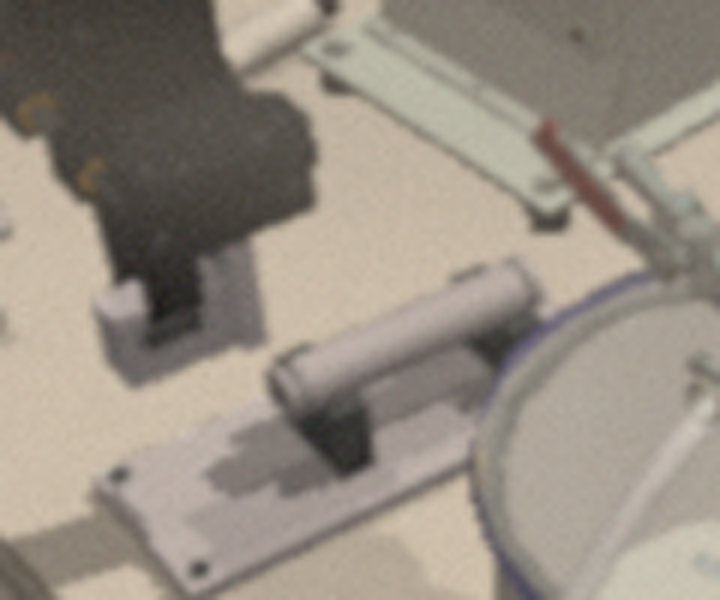

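View pics/sd6a.png

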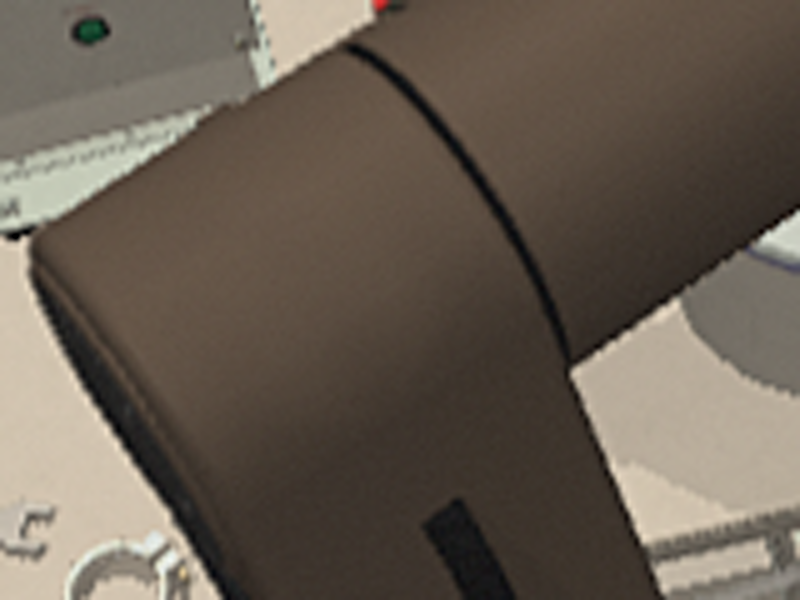

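```bash
python3 -m creep '[[1,[0,0,3],[0,0,0]],[1,[0,0,3],[0,0,0]],[1,[0,0,1.2],[0,0,0]],[1,[0,0,0],[0,0,0]],[1,[0,0,0],[0,0,0]]]'; python3 - <<'E'
from h import *
b=cam("scene","sc7");crop(b,190,120,310,220,"sc7a",6)
print(b["s"]["eef_pos"],b["s"]["ft_force"])
E
```

```text
time: 17.6
eef_pos: [0.3938, 0.243, 0.0412]
tcp_rot: [0.735, 0.678, 0.001, 0.0]
ft_force: [0.1, -0.1, -2.3]
finger_gap: 0.023
[0.39375021 0.24296319 0.04119853] [ 0.09851342 -0.13986435 -2.25256115]
```

View pics/sc7a.png

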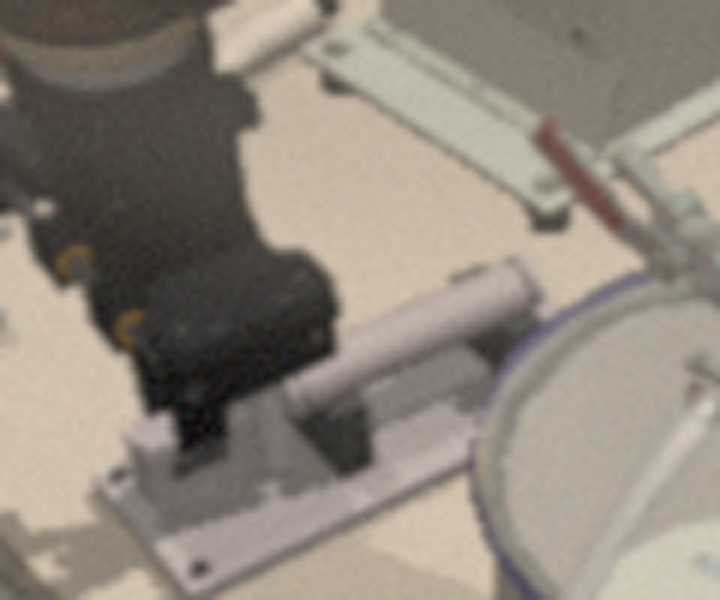

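```bash
python3 -m creep '[[1,[0,0,0.8],[0,0,0]],[1,[0,0,0.2],[0,0,0]],[1,[0,0,0.1],[0,0,0]],[1,[0,0,0.1],[0,0,0]],[1,[0,0,0],[0,0,0]]]'
```

```text
time: 18.27
eef_pos: [0.3934, 0.2426, 0.0285]
tcp_rot: [0.735, 0.678, 0.0, 0.0]
ft_force: [0.1, 0.6, -1.7]
finger_gap: 0.0229
```

```bash
python3 -m creep '[[1,[0,0,0.07],[0,0,0]],[1,[0,0,0],[0,0,0]]]'; python3 -m creep '[[1,[0,0,0.07],[0,0,0]],[1,[0,0,0],[0,0,0]]]'
```

```text
time: 18.52
eef_pos: [0.3934, 0.2426, 0.0278]
tcp_rot: [0.735, 0.678, 0.0, 0.0]
ft_force: [-0.1, -0.4, -2.1]
finger_gap: 0.0228
time: 18.77
eef_pos: [0.3933, 0.2427, 0.0274]
tcp_rot: [0.735, 0.678, 0.0, 0.0]
ft_force: [-1.9, -0.7, 4.8]
finger_gap: 0.0233
```

```bash
python3 -m creep '[[0.4,[0,0,0],[0,0,0]],[0.4,[0,0,0],[0,0,0]],[1,[0,0,0],[0,0,0]],[1,[0,0,0],[0,0,0]],[1,[0,0,0],[0,0,0]]]'; python3 - <<'E'
from h import *
b=cam("scene","sc8");crop(b,190,120,310,220,"sc8a",6)
a=cam("wrist","w15");crop(a,240,140,400,340,"w15c",3)
s=b["s"];print(s["eef_pos"],s["ft_force"],s["ft_torque"])
E
```

```text
time: 19.4
eef_pos: [0.3935, 0.2426, 0.0271]
tcp_rot: [0.735, 0.678, 0.0, 0.0]
ft_force: [-0.5, 0.1, 0.0]
finger_gap: 0.0233
[0.39345569 0.24264983 0.02707057] [-0.53930687  0.06053244  0.04443088] [ 0.10114356 -0.0846041   0.0069342 ]
```

View pics/sc8a.png

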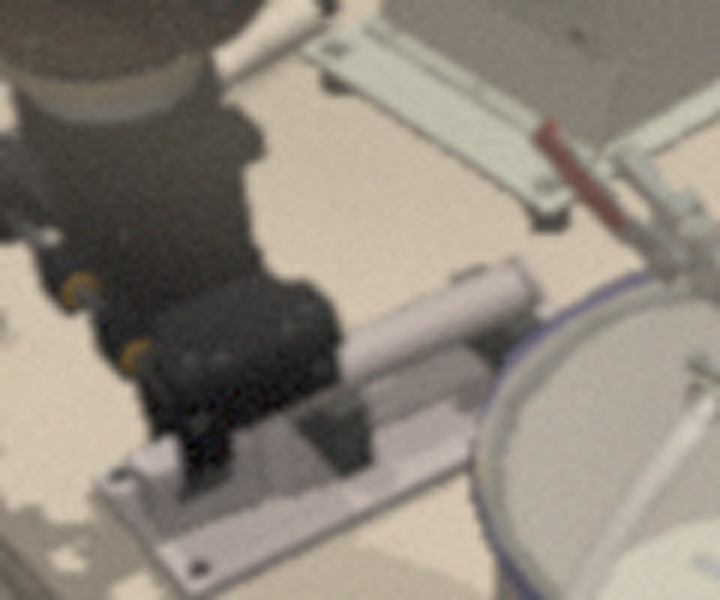

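View pics/w15c.png

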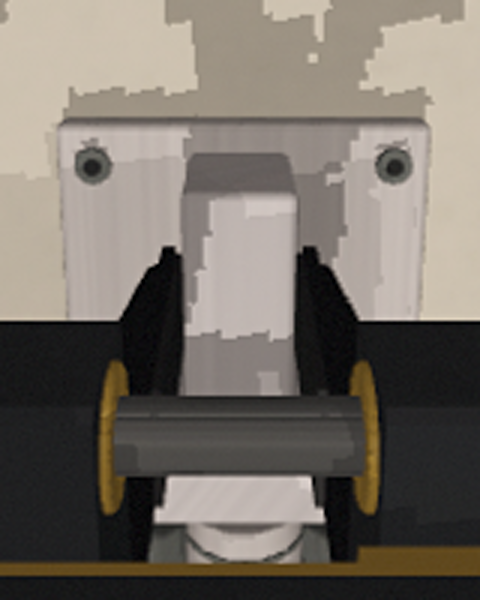

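```bash
python3 -m creep '[[1,[0.1,0.3,0],[0,0,0]],[1,[0,0.3,0],[0,0,0]],[1,[0,0.3,0],[0,0,0]],[1,[0,0.2,0],[0,0,0]],[1,[0,0,0],[0,0,0]]]'; python3 -m creep '[[1,[0,0.2,0],[0,0,0]],[1,[0,0,0],[0,0,0]]]'; python3 -m creep '[[1,[0,0.2,0],[0,0,0]],[1,[0,0,0],[0,0,0]]]'
```

```text
time: 20.12
eef_pos: [0.4026, 0.2424, 0.027]
tcp_rot: [0.735, 0.678, -0.002, -0.001]
ft_force: [-11.6, 1.8, 10.2]
finger_gap: 0.0234
time: 20.38
eef_pos: [0.4046, 0.2423, 0.027]
tcp_rot: [0.735, 0.678, -0.002, -0.001]
ft_force: [-11.2, 2.6, 9.6]
finger_gap: 0.0234
time: 20.62
eef_pos: [0.4065, 0.2421, 0.027]
tcp_rot: [0.735, 0.678, -0.002, -0.001]
ft_force: [-11.4, 2.0, 9.8]
finger_gap: 0.0232
```

```bash
python3 - <<'E'
from h import *
a=cam("wrist","w16");crop(a,240,140,400,340,"w16c",3)
E
```

```text
(no output)
```

View pics/w16c.png

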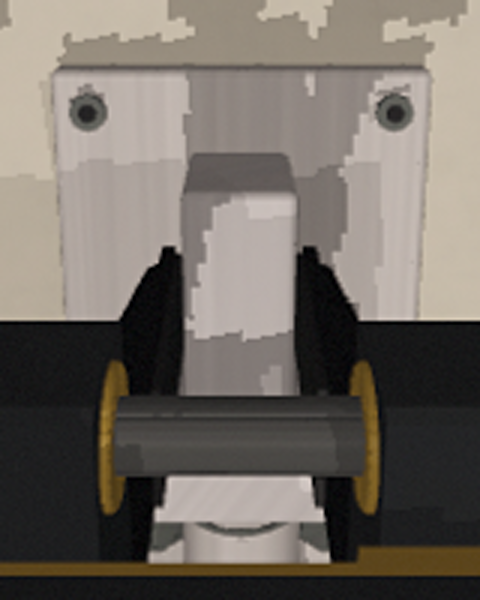

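```bash
python3 -m creep '[[1,[0,0.2,0],[0,0,0]],[1,[0,0,0],[0,0,0]]]'; python3 -m creep '[[1,[0,0.15,0],[0,0,0]],[1,[0,0,0],[0,0,0]]]'; python3 -m creep '[[1,[0,0.1,0],[0,0,0]],[1,[0,0,0],[0,0,0]]]';  python3 -m creep '[[1,[0,0.1,0],[0,0,0]],[1,[0,0,0],[0,0,0]]]'
```

```text
time: 20.92
eef_pos: [0.4085, 0.242, 0.027]
tcp_rot: [0.735, 0.678, -0.002, -0.001]
ft_force: [-10.0, 1.6, 8.6]
finger_gap: 0.0233
time: 21.18
eef_pos: [0.4099, 0.2419, 0.027]
tcp_rot: [0.735, 0.678, -0.002, -0.001]
ft_force: [-11.3, 2.6, 9.3]
finger_gap: 0.023
time: 21.42
eef_pos: [0.4108, 0.2418, 0.027]
tcp_rot: [0.735, 0.678, -0.002, -0.001]
ft_force: [-12.7, 3.5, 9.1]
finger_gap: 0.023
time: 21.68
eef_pos: [0.4118, 0.2417, 0.027]
tcp_rot: [0.735, 0.678, -0.002, -0.001]
ft_force: [-12.6, 3.1, 9.5]
finger_gap: 0.0235
```

```bash
python3 -m creep '[[1,[0,0.1,0],[0,0,0]],[1,[0,0,0],[0,0,0]]]'; python3 -m creep '[[1,[0,0.1,0],[0,0,0]],[1,[0,0,0],[0,0,0]]]'; python3 - <<'E'
from h import *
a=cam("wrist","w17");crop(a,270,290,380,340,"w17c",7)
E
```

```text
time: 21.92
eef_pos: [0.4121, 0.2416, 0.027]
tcp_rot: [0.735, 0.678, -0.002, -0.001]
ft_force: [-15.0, 5.6, 11.6]
finger_gap: 0.0235
time: 22.18
eef_pos: [0.4122, 0.2416, 0.027]
tcp_rot: [0.735, 0.678, -0.003, -0.002]
ft_force: [-19.1, 6.8, 14.3]
finger_gap: 0.0232
```

View pics/w17c.png

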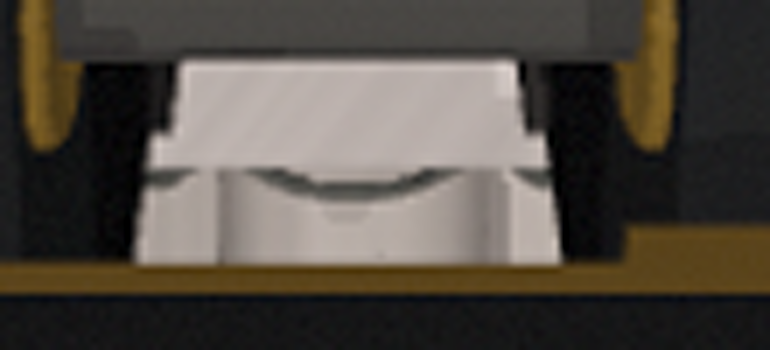

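```bash
python3 -m creep '[[1,[0,0.1,0],[0,0,0]],[1,[0,0,0],[0,0,0]],[1,[0,0,0],[0,0,0]]]'; python3 - <<'E'
from h import *
s=robot.observe();print(s["ft_torque"],R.from_quat(s["tcp_rot"]).as_euler("xyz",degrees=True))
a=cam("wrist","w18");crop(a,240,140,400,340,"w18c",3);crop(a,270,290,380,340,"w18d",7)
E
```

```text
time: 22.6
eef_pos: [0.4122, 0.2416, 0.027]
tcp_rot: [0.735, 0.678, -0.004, -0.002]
ft_force: [-23.6, 10.6, 17.8]
finger_gap: 0.023
[2.12509819 4.52412727 0.02083372] [-1.79512236e+02  1.52957169e-01  8.53072706e+01]
```

View pics/w18c.png

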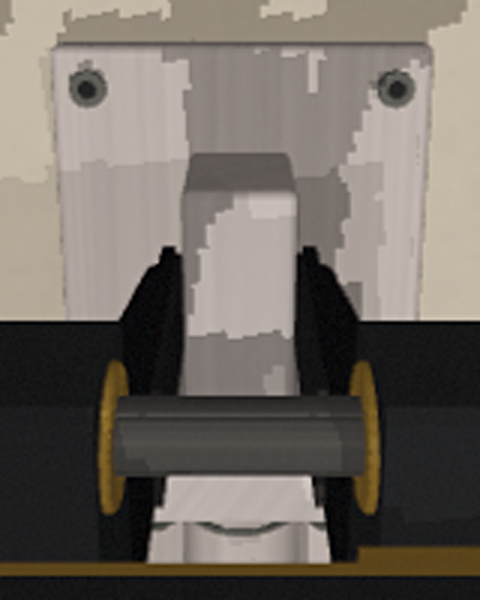

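View pics/w18d.png

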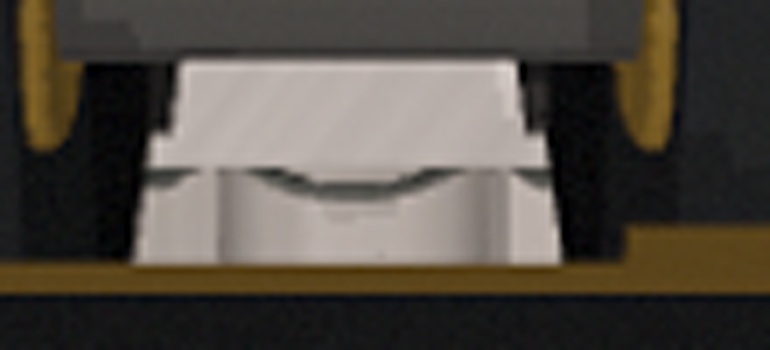

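```bash
python3 -m creep '[[1,[0,0.05,0],[0,0,0]],[1,[0,0,0],[0,0,0]],[1,[0,0,0],[0,0,0]],[1,[0,0,0],[0,0,0]],[1,[0,0,0],[0,0,0]],[1,[0,0,0],[0,0,0]],[1,[0,0,0],[0,0,0]],[1,[0,0,0],[0,0,0]],[1,[0,0,0],[0,0,0]],[1,[0,0,0],[0,0,0]]]'; python3 -m creep '[[1,[0,0,0],[0,0,0]],[1,[0,0,0],[0,0,0]],[1,[0,0,-0.05],[0,0,0]],[1,[0,0,0],[0,0,0]]]'; python3 -m creep '[[1,[0.1,0,0],[0,0,0]],[1,[0,0,0],[0,0,0]]]'
```

```text
time: 23.9
eef_pos: [0.4122, 0.2415, 0.027]
tcp_rot: [0.735, 0.678, -0.004, -0.002]
ft_force: [-27.1, 12.8, 18.6]
finger_gap: 0.0231
time: 24.4
eef_pos: [0.4122, 0.2415, 0.027]
tcp_rot: [0.735, 0.678, -0.004, -0.003]
ft_force: [-26.0, 12.3, 11.3]
finger_gap: 0.0234
time: 24.65
eef_pos: [0.4122, 0.2417, 0.027]
tcp_rot: [0.735, 0.678, -0.005, -0.002]
ft_force: [-23.1, 3.3, 13.7]
finger_gap: 0.0231
```

```bash
python3 -m creep '[[1,[0.03,-0.15,-0.05],[0,0,0]],[1,[0,0,0],[0,0,0]],[1,[0,0,0],[0,0,0]]]'
```

```text
time: 25.02
eef_pos: [0.4121, 0.2418, 0.0271]
tcp_rot: [0.735, 0.678, -0.004, -0.002]
ft_force: [-15.2, -2.1, 3.0]
finger_gap: 0.0235
```

```bash
python3 -m creep '[[1,[-0.03,-0.1,0],[0,0,0]],[1,[0,0,0],[0,0,0]],[1,[0,0,0],[0,0,0]]]'
```

```text
time: 25.4
eef_pos: [0.4121, 0.2419, 0.0272]
tcp_rot: [0.735, 0.678, -0.003, -0.001]
ft_force: [-10.9, -1.8, -1.1]
finger_gap: 0.0231
```

```bash
python3 -m creep '[[0.45,[0,0,0],[0,0,0]],[0.4,[0,0,0],[0,0,0]],[0.3,[0,0,0],[0,0,0]],[0.1,[0,0,0],[0,0,0]],[0.1,[0,0,0],[0,0,0]]]'; python3 - <<'E'
from h import *
a=cam("wrist","w19");crop(a,240,140,400,340,"w19c",3);crop(a,270,290,380,340,"w19d",7)
E
```

```text
time: 26.02
eef_pos: [0.4151, 0.2429, 0.0281]
tcp_rot: [0.735, 0.678, 0.0, 0.0]
ft_force: [-0.3, 0.1, 0.1]
finger_gap: 0.0423
```

View pics/w19c.png

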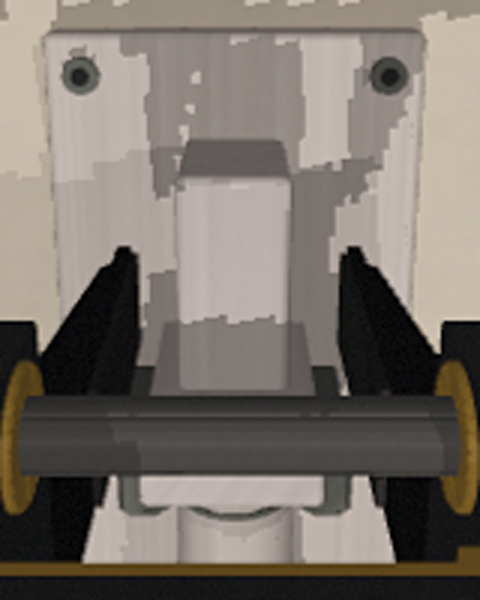

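```bash
python3 -m creep '[[0.1,[0,0,-1],[0,0,0]],[0.1,[0,0,-3],[0,0,0]],[0.1,[0,0,-5],[0,0,0]],[0.1,[0,0,-6],[0,0,0]],[0.1,[0,2,-6],[0,0,0]],[0.1,[0,2,0],[0,0,0]],[0.1,[0,0,0],[0,0,0]],[0.1,[0,0,0],[0,0,0]]]'; python3 - <<'E'
from h import *
a=cam("wrist","w20");crop(a,220,60,420,220,"w20c",4);print(a["s"]["eef_pos"])
b=cam("scene","sc9");crop(b,190,120,310,220,"sc9a",6)
crop(b,360,250,520,370,"sc9b",5)
E
```

```text
time: 27.08
eef_pos: [0.4535, 0.2393, 0.2361]
tcp_rot: [0.735, 0.678, -0.001, -0.001]
ft_force: [0.9, 0.1, -1.0]
finger_gap: 0.043
[0.45354933 0.23933771 0.23605449]
```

View pics/w20c.png

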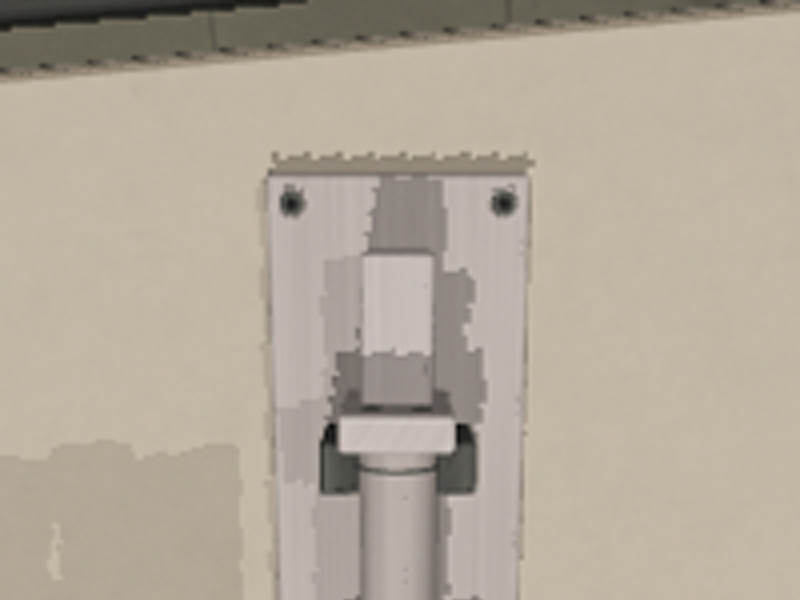

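View pics/sc9a.png

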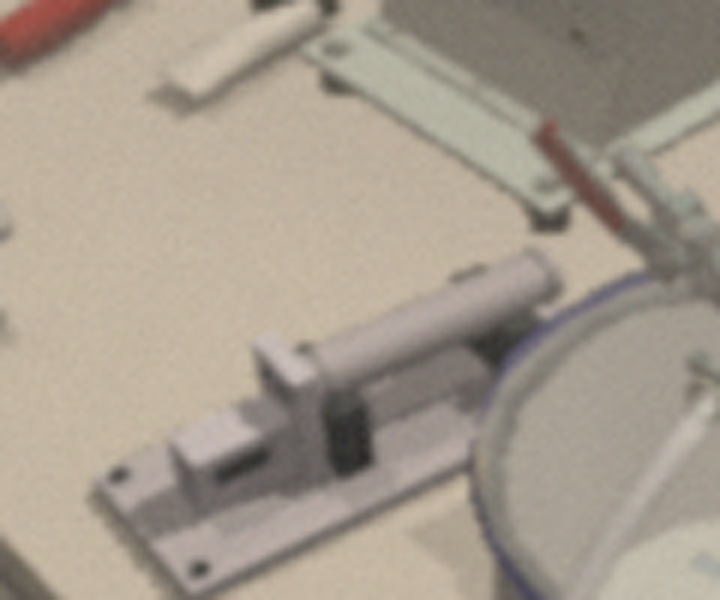

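View pics/sc9b.png

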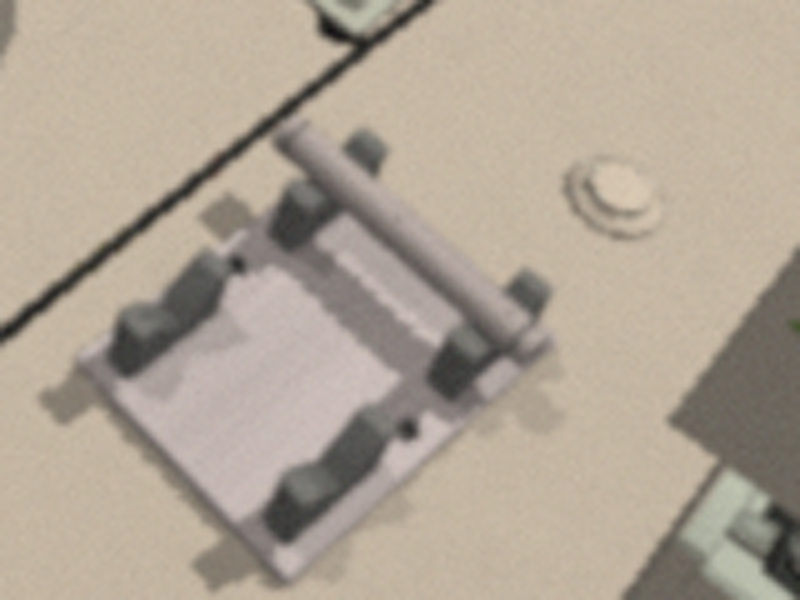

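```bash
python3 - <<'E'
from h import *
w=load("w20");f=lambda p,z:onz(w,(p[0]/4+220,p[1]/4+60),z)
u=np.array([.9966,-.082,0]);v=np.array([.082,.9966,0])
blade=f((397,453),.068);rear=f((397,493),.048);top=f((397,434),.048);bot=f((397,422),.01);b=(f((292,203),.01)+f((504,203),.01))/2
for n,p in(("blade",blade),("saddle rear-18",rear-.018*u),("saddle bolts+77",b+.077*u)):print(n,(p-b)@u*1e3,(p-b)@v*1e3)
rg=f((397,468),.0484);print("ring",(rg-b)@u*1e3)
E
```

```text
blade 74.7434248796631 -0.25644836012737976
saddle rear-18 74.21917183072526 -0.3174552889196707
saddle bolts+77 76.99503811999999 1.17901400642495e-14
ring 83.70688459344483
```

```bash
python3 -m creep '[[0.1,[0,5,0],[0,0,0]],[0.1,[0,5,-2],[0,0,0]],[0.1,[0,2,0],[0,0,0]],[0.1,[0,0,0],[0,0,0]],[0.1,[0,0,0],[0,0,0]]]'; python3 - <<'E'
from h import *
a=cam("wrist","w21");crop(a,270,20,370,95,"w21c",8);print(a["s"]["eef_pos"],proj(a,[.45,.239,.068]))
cv2.imwrite("pics/w21s.png",a["color"][:,:,::-1])
E
```

```text
time: 27.8
eef_pos: [0.573, 0.23, 0.2568]
tcp_rot: [0.735, 0.678, -0.001, -0.0]
ft_force: [-0.1, 0.8, -1.0]
finger_gap: 0.0427
[0.57304078 0.22996311 0.25676652] [318.04470724  71.70194327]
```

View pics/w21c.png

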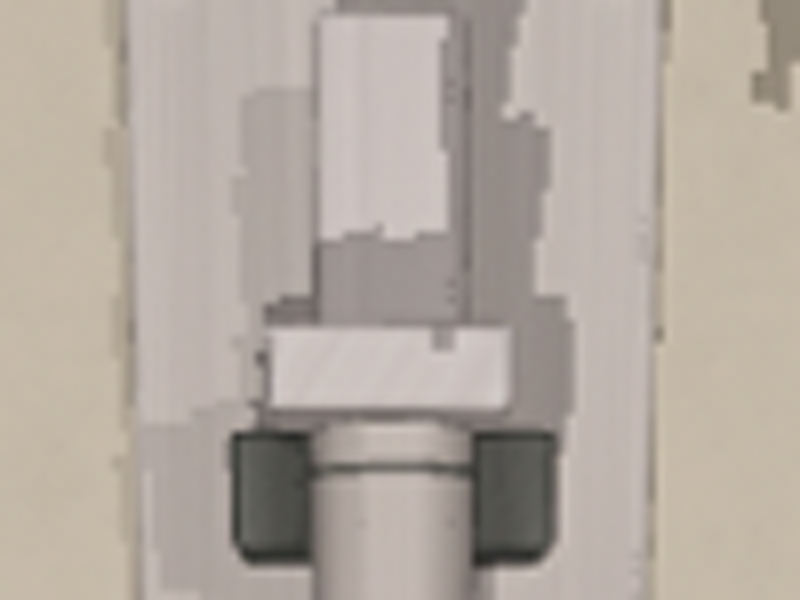

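```bash
python3 - <<'E'
from h import *
w=load("w21");f=lambda p,z:onz(w,(p[0]/8+270,p[1]/8+20),z)
u=np.array([.9966,-.082,0]);v=np.array([.082,.9966,0])
o=f((397,432),.048)
for n,p,z in(("blade edge L",(272,410),.068),("blade edge R",(512,408),.068),("blade back",(397,326),.068),("saddle front L",(235,432),.048),("saddle front R",(555,431),.048),("saddle rear",(397,560),.048),("ring side",(397,466),.0484),("shaft end side",(397,428),.0484)):
    q=f(p,z);print(n,np.round((q-o)@u*1e3,2),np.round((q-o)@v*1e3,2))
for dx in(0,-.001,-.003):
    X=f((397,409),.068)+dx*0*u; X[2]=.048; print("blade face at z .048 row",(proj(w,X)[1]-20)*8, (proj(w,X-np.array([0,0,.038]))[1]-20)*8);break
crop(w,285,60,350,100,"w21d",12)
E
```

```text
blade edge L -0.65 -18.64
blade edge R -0.91 17.16
blade back -12.15 0.01
saddle front L -0.01 -25.53
saddle front R -0.13 24.89
saddle rear 19.0 0.0
ring side 5.04 0.0
shaft end side -0.54 0.0
blade face at z .048 row 426.69168584796626 455.6343471379987
```

View pics/w21d.png

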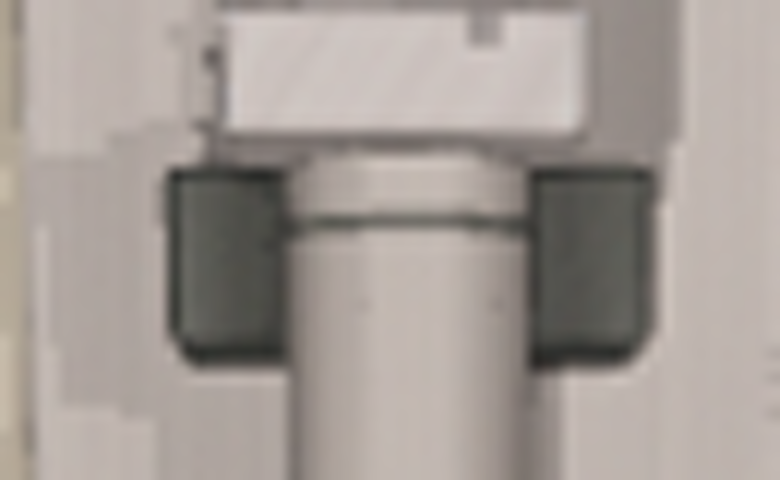

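```bash
python3 -m creep '[[1,[-0.2,-4,0],[0,0,0]],[1,[0,-5,0],[0,0,0]],[1,[0,-5,0],[0,0,0]],[1,[0,-4,0],[0,0,0]],[1,[0,-2.9,3],[0,0,0]],[1,[0,0,5],[0,0,0]],[1,[0,0,3],[0,0,0]],[1,[0,0,0],[0,0,0]],[1,[0,0,0],[0,0,0]]]'; python3 - <<'E'
from h import *
a=cam("wrist","w22");b=cam("scene","sc10");crop(b,170,100,310,220,"sc10a",5)
s=a["s"];print(R.from_quat(s["tcp_rot"]).as_euler("xyz",degrees=True),s["finger_gap"])
E
```

```text
time: 28.98
eef_pos: [0.3659, 0.2452, 0.1485]
tcp_rot: [0.735, 0.678, 0.001, 0.0]
ft_force: [0.4, -0.3, 0.3]
finger_gap: 0.0007
[ 1.79927890e+02 -3.90998340e-02  8.53267918e+01] 0.0007136429573982811
```

View pics/w22.png

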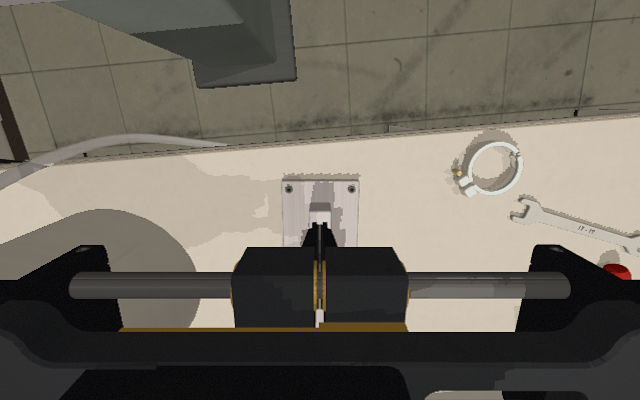

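View pics/sc10a.png

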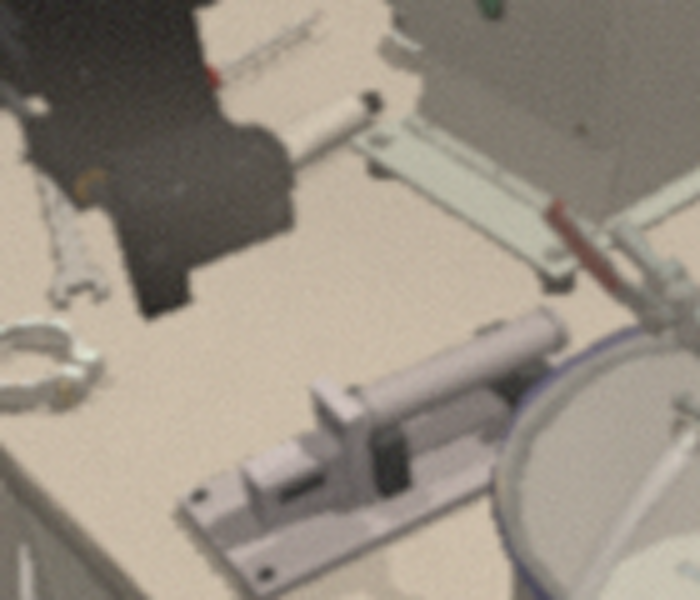

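```bash
python3 -m creep '[[1,[0,0,4],[0,0,0]],[1,[0,0,4],[0,0,0]],[1,[0,0,0],[0,0,0]],[1,[0,0,0],[0,0,0]]]'; python3 - <<'E'
from h import *
b=cam("scene","sc11");crop(b,170,100,310,220,"sc11a",5)
E
```

```text
time: 29.58
eef_pos: [0.3664, 0.2453, 0.0688]
tcp_rot: [0.735, 0.678, 0.001, 0.0]
ft_force: [-0.2, -0.6, 0.5]
finger_gap: 0.0003
```

View pics/sc11a.png

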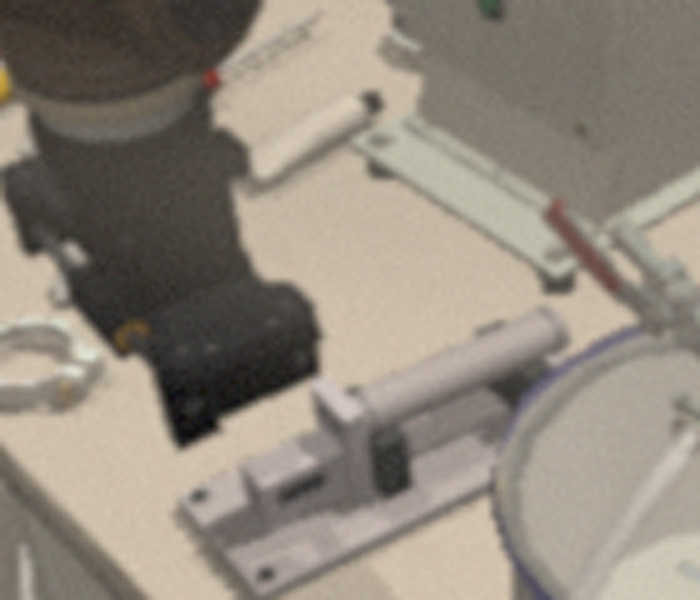

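```bash
python3 -m creep '[[1,[0,0,2],[0,0,0]],[1,[0,0,1],[0,0,0]],[1,[0,0,0.7],[0,0,0]],[1,[0,0,0],[0,0,0]]]'; python3 -m creep '[[1,[0,0.4,0],[0,0,0]],[1,[0,0.4,0],[0,0,0]],[1,[0,0.2,0],[0,0,0]],[1,[0,0,0],[0,0,0]]]';  python3 -m creep '[[1,[0,0.1,0],[0,0,0]],[1,[0,0.1,0],[0,0,0]],[1,[0,0,0],[0,0,0]]]'
```

```text
time: 30.12
eef_pos: [0.3657, 0.2449, 0.0304]
tcp_rot: [0.735, 0.678, -0.0, -0.0]
ft_force: [-0.5, -0.2, 1.1]
finger_gap: 0.0002
time: 30.62
eef_pos: [0.3759, 0.2441, 0.0304]
tcp_rot: [0.735, 0.678, 0.0, 0.0]
ft_force: [-0.9, -0.4, -0.4]
finger_gap: 0.0005
time: 31.0
eef_pos: [0.3777, 0.2439, 0.0304]
tcp_rot: [0.735, 0.678, 0.0, 0.0]
ft_force: [0.3, 0.5, 0.5]
finger_gap: 0.0005
```

```bash
python3 -m creep '[[1,[0,0.1,0],[0,0,0]],[1,[0,0.1,0],[0,0,0]],[1,[0,0,0],[0,0,0]]]';  python3 -m creep '[[1,[0,0.1,0],[0,0,0]],[1,[0,0.1,0],[0,0,0]],[1,[0,0,0],[0,0,0]]]'
```

```text
time: 31.38
eef_pos: [0.3797, 0.2438, 0.0304]
tcp_rot: [0.735, 0.678, 0.0, 0.0]
ft_force: [-1.0, -0.5, 1.8]
finger_gap: -0.0002
time: 31.75
eef_pos: [0.3817, 0.2436, 0.0304]
tcp_rot: [0.735, 0.678, 0.0, 0.0]
ft_force: [-1.2, -0.5, 2.5]
finger_gap: 0.0006
```

```bash
python3 -m creep '[[1,[0,0.1,0],[0,0,0]],[1,[0,0,0],[0,0,0]]]';  python3 -m creep '[[1,[0,0.1,0],[0,0,0]],[1,[0,0,0],[0,0,0]]]'; python3 -m creep '[[1,[0,0.1,0],[0,0,0]],[1,[0,0,0],[0,0,0]]]'
```

```text
time: 32.0
eef_pos: [0.3827, 0.2435, 0.0304]
tcp_rot: [0.735, 0.678, -0.0, 0.0]
ft_force: [-1.3, -0.3, 3.2]
finger_gap: 0.0005
time: 32.25
eef_pos: [0.3837, 0.2434, 0.0304]
tcp_rot: [0.735, 0.678, 0.0, 0.0]
ft_force: [-2.3, -0.6, 2.5]
finger_gap: 0.0005
time: 32.5
eef_pos: [0.3847, 0.2433, 0.0304]
tcp_rot: [0.735, 0.678, 0.0, 0.0]
ft_force: [-2.1, -0.8, 3.6]
finger_gap: 0.0006
```

```bash
python3 - <<'E'
from h import *
b=cam("scene","sc12");crop(b,180,130,300,230,"sc12a",6)
a=cam("wrist","w23");crop(a,240,140,400,340,"w23c",3);print(a["s"]["ft_torque"])
E
```

```text
[0.04005607 0.39749857 0.0111914 ]
```

View pics/sc12a.png

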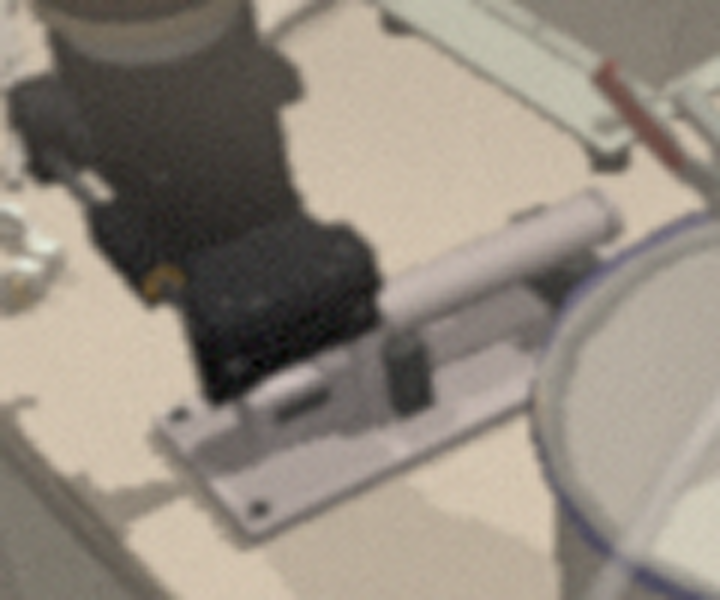

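View pics/w23c.png

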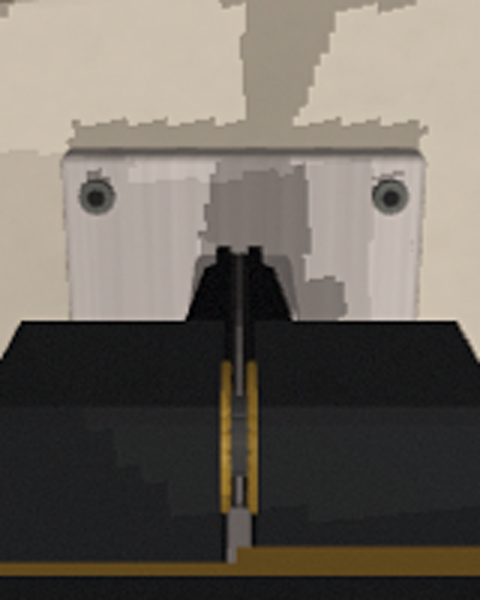

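```bash
python3 - <<'E'
from h import *
a=load("w23")
for d in(-.012,.012):
  for z in(.044,.01):print(proj(a,np.array([.390,.2434,z])+d*np.array([.082,.9966,0])))
print("tip",proj(a,[.3847,.2433,.022]))
crop(a,290,200,350,260,"w23d",10)
E
```

```text
[300.36196417 244.23523774]
[303.23468222 224.58100841]
[337.6792499  244.23393684]
[334.980742   224.57714141]
tip [318.32192305 223.92749159]
```

View pics/w23d.png

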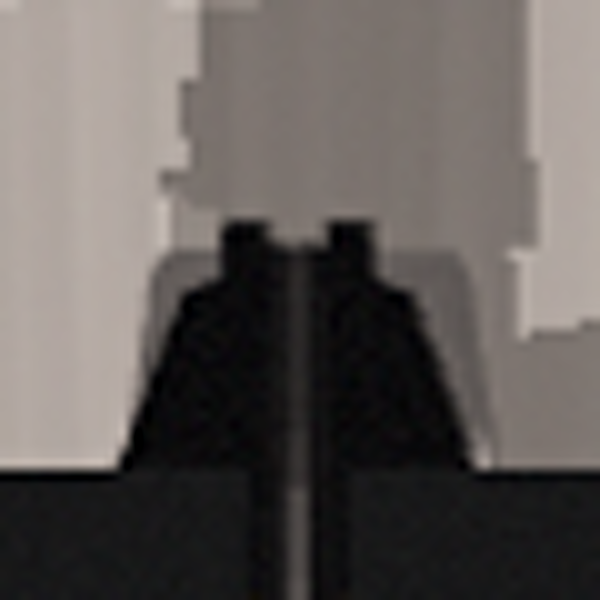

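```bash
python3 -m creep '[[1,[0,0.1,0],[0,0,0]],[1,[0,0,0],[0,0,0]]]';  python3 -m creep '[[1,[0,0.1,0],[0,0,0]],[1,[0,0,0],[0,0,0]]]'; python3 -c "
from rig import robot;print(robot.observe()['ft_torque'])"
```

```text
time: 32.85
eef_pos: [0.3857, 0.2433, 0.0304]
tcp_rot: [0.735, 0.678, 0.0, 0.0]
ft_force: [-3.0, -0.8, 4.1]
finger_gap: 0.0003
time: 33.1
eef_pos: [0.3867, 0.2432, 0.0304]
tcp_rot: [0.735, 0.678, 0.0, 0.0]
ft_force: [-2.9, -0.9, 4.2]
finger_gap: 0.0004
[ 0.010683    0.58870828 -0.0308124 ]
```

```bash
python3 - <<'E'
from h import *
a=cam("wrist","w24");crop(a,290,200,350,260,"w24d",10)
b=cam("side","sd24");crop(b,160,150,420,345,"sd24a",3)
cv2.imwrite("pics/sd24full.png",b["color"][:,:,::-1])
c=cam("scene","sc24")
E
```

```text
(no output)
```

View pics/w24d.png

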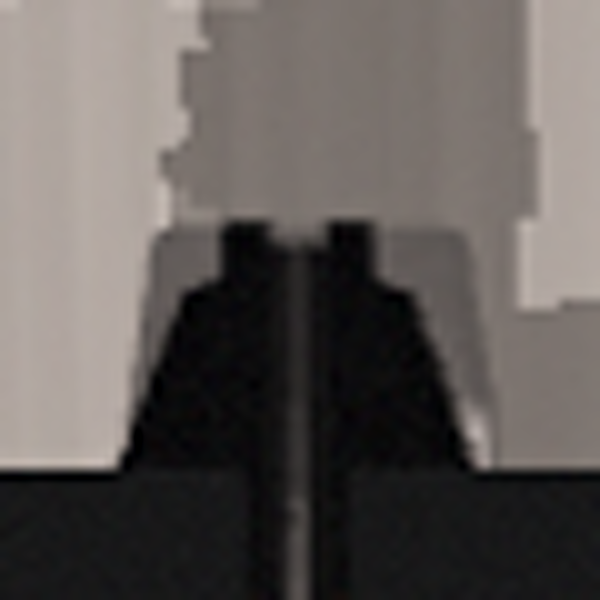

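View pics/sd24full.png

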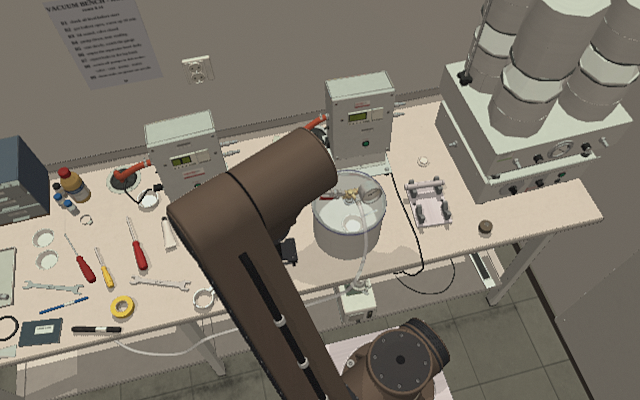

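View pics/sc24.png

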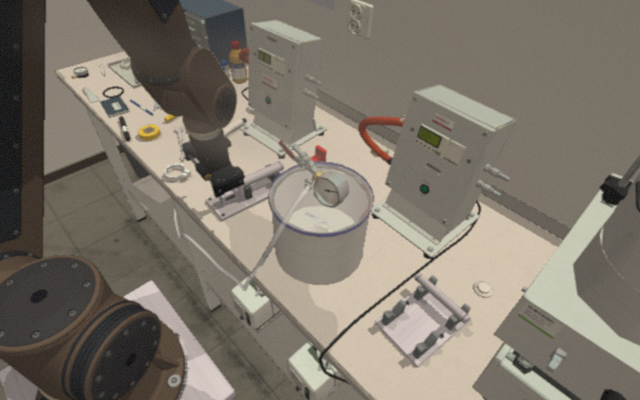

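```bash
python3 - <<'E'
from h import *
for n,r in(("w23",225),("w24",222.9)):
    a=load(n);print(onz(a,(330,r),.01))
b=load("sc24");crop(b,195,150,295,225,"sc24z",8)
b=load("sc9");print([ (onz(b,(p[0]/6+190,p[1]/6+120),.044)) for p in((173,438),(200,462))])
E
```

```text
[0.39101636 0.25158224 0.01      ]
[0.39133649 0.25155228 0.01      ]
[array([0.39065767, 0.24967914, 0.044     ]), array([0.39094838, 0.22971875, 0.044     ])]
```

View pics/sc24z.png

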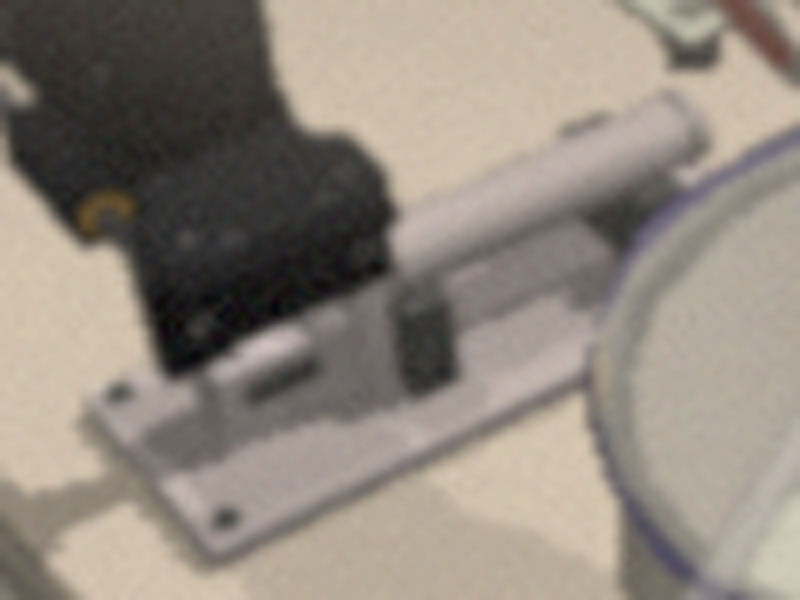

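```bash
python3 -m creep '[[1,[0,0.1,0],[0,0,0]],[1,[0,0,0],[0,0,0]]]';  python3 -m creep '[[1,[0,0.1,0],[0,0,0]],[1,[0,0,0],[0,0,0]]]';  python3 -m creep '[[1,[0,0.1,0],[0,0,0]],[1,[0,0,0],[0,0,0]]]'
```

```text
time: 33.5
eef_pos: [0.3876, 0.2431, 0.0304]
tcp_rot: [0.735, 0.678, -0.0, 0.0]
ft_force: [-4.0, 0.7, 4.9]
finger_gap: 0.0007
time: 33.75
eef_pos: [0.3885, 0.243, 0.0304]
tcp_rot: [0.735, 0.678, -0.0, -0.0]
ft_force: [-3.9, -1.0, 4.4]
finger_gap: 0.0003
time: 34.0
eef_pos: [0.3895, 0.2429, 0.0304]
tcp_rot: [0.735, 0.678, -0.0, -0.0]
ft_force: [-5.0, -0.8, 5.1]
finger_gap: 0.0006
```

```bash
python3 - <<'E'
from h import *
a=cam("wrist","w25");crop(a,290,200,350,260,"w25d",10);print(a["s"]["joint_pos"])
E
```

```text
[ 4.13536746e-01  5.39707193e-01  2.11855558e+00 -5.85753581e-05
  4.83559051e-01 -1.07542305e+00]
```

View pics/w25d.png

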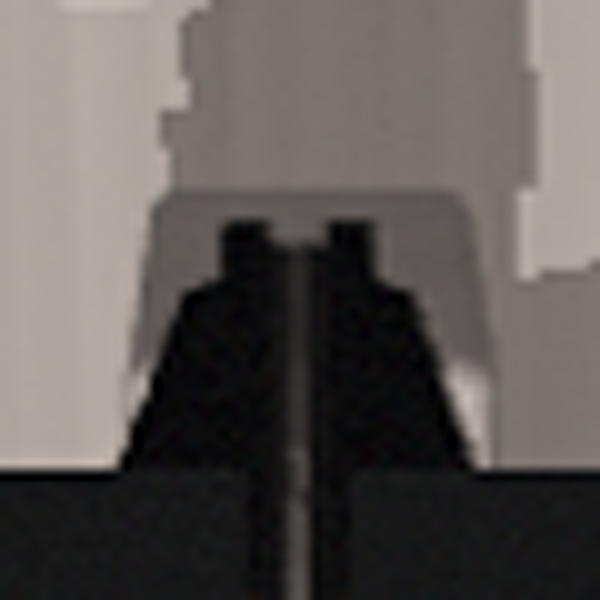

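```bash
python3 -m creep '[[1,[0,0,0],[0,0,0]],[1,[0,0,0],[0,0,0]],[1,[0,0,0],[0,0,0]],[1,[0,-0.3,0],[0,0,0]],[1,[0,-0.5,0],[0,0,0]],[1,[0,-0.7,0],[0,0,0]],[1,[0,-0.8,0],[0,0,0]],[1,[0,0,0],[0,0,0]]]'; python3 -m creep '[[1,[0,0,-1],[0,0,0]],[1,[0,0,-4],[0,0,0]],[1,[0,0,-5],[0,0,0]],[1,[0,0,-6],[0,0,0]],[1,[0,3,-6],[0,0,0]],[1,[0,5,-1],[0,0,0]],[1,[0,6,0],[0,0,0]],[1,[0,6,0],[0,0,0]],[1,[0,0,0],[0,0,0]],[1,[0,0,0],[0,0,0]]]'; python3 - <<'E'
from h import *
a=cam("wrist","w26");s=a["s"];print(s["eef_pos"],s["time"],proj(a,[.45,.239,.068]))
crop(a,270,20,370,95,"w26c",8)
b=cam("scene","sc26");crop(b,190,120,310,220,"sc26a",6)
E
```

```text
time: 35.05
eef_pos: [0.366, 0.2448, 0.0304]
tcp_rot: [0.735, 0.678, -0.0, -0.0]
ft_force: [0.7, 0.7, -0.1]
finger_gap: 0.0005
time: 36.3
eef_pos: [0.5633, 0.2285, 0.2564]
tcp_rot: [0.736, 0.677, -0.0, -0.0]
ft_force: [1.1, 0.4, 0.3]
finger_gap: 0.0004
[0.56331771 0.22846413 0.25638024] 36.3 [319.85274232  80.1207476 ]
```

View pics/w26c.png

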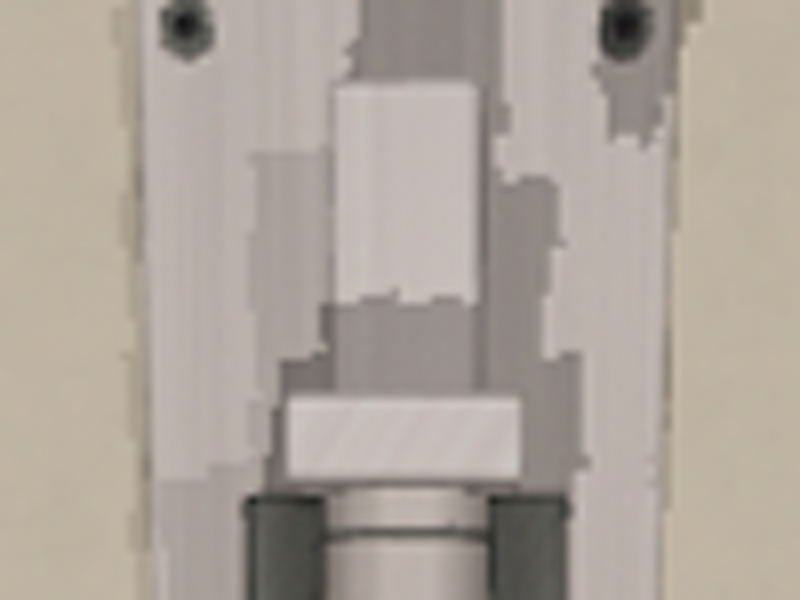

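View pics/sc26a.png

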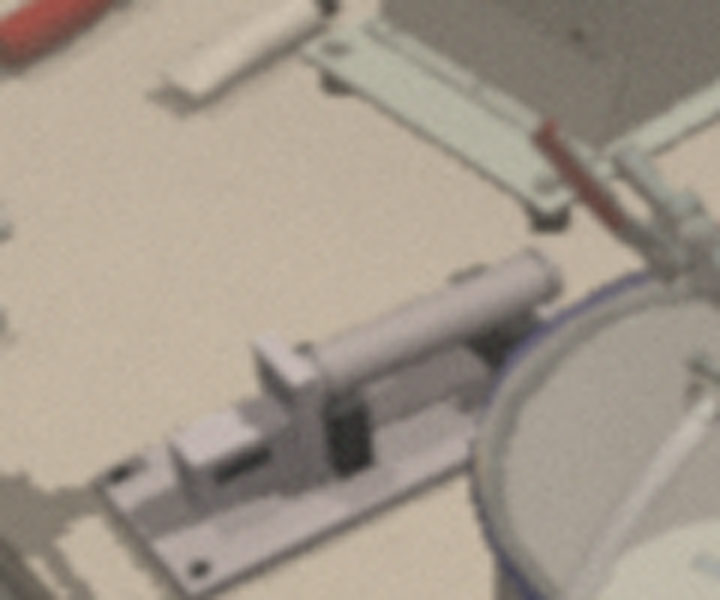

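```bash
python3 - <<'E'
from h import *
w=load("w26");f=lambda p,z:onz(w,(p[0]/8+270,p[1]/8+20),z)
u=np.array([.9966,-.082,0]);o=f((405,496),.048)
for n,p,z in(("L",(288,478),.068),("R",(522,478),.068),("saddle L",(247,497),.048),("saddle R",(568,495),.048),("ring",(405,531),.0484)):print(n,(f(p,z)-o)@u*1e3)
d=f((522,478),.068)-f((288,478),.068);print(np.degrees(np.arctan2(d[1],d[0]))-90)
E
```

```text
L -0.6302981797311609
R -0.5917984687370325
saddle L 0.12108064999143134
saddle R -0.1201715065875984
ring 5.2426639691765615
-4.766487102125836
```

```bash
python3 - <<'E'
from rig import robot
print(robot.close_job())
E
```

```text
the job is handed in; nothing more can be done
None
```

I handed the job in at about 36 s. The thick shaft lies in both vees with its end pushed back to the front saddle's face. The square stands on the base plate with its blade against that face.

**What I did**
- **Shaft:** I gripped the thick shaft at mid-length, lifted it clear and carried it over the jar. I laid it in both vees about 10 mm proud; a wrist picture showed it about 3 mm short, so I corrected that before seating it.
- **Square:** I took the aluminium square, not the red one, stood it on the plate and pushed it in until it stopped. I held it there at about 27 N for more than a second, eased the load off and let go.
- **Extra nudge:** I then pushed lightly on the back of the stock with the closed fingers, at up to about 5 N. The square did not visibly move. The resistance was oddly soft and I could not explain it.

**Last checks**
- **Thin shaft:** it sits at the same pixels as at the start.
- **Blade direction:** the blade's edge measures −4.8° and the rest about −4.6°, so they are parallel within measurement.
- **Blade against the face:** the views disagree. From the robot side the blade came out about 0.5 mm past the face. From beyond the face it came out about 0.6 mm short. That is within what the calibration and pixels allow, so I read it as touching, but a gap of a few tenths of a millimetre is not ruled out.
- **Shaft end:** one view put it about 0.5 mm in front of the face. Another, less certain, put it 2 to 3 mm behind the blade. The blade pushed the shaft end the whole way until it stopped, so I took it as flush.
- **Forces:** the highest wrist force I read, all directions combined, was about 35 N, well under the 120 N limit.

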